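# Fit a fresh cell in the appliance tester

### The job

Fit the fresh green cell from the blue rack into the empty battery bay of the grey appliance tester: seat its flat end against the spring first, with the button end still raised, then press the button end down until the cell lies level in the bay, held under the retaining lips. Ease it in with a light hand, without forcing it or crushing the spring flat, and leave everything else where it is.

Things in the scene. Friction and masses are not known exactly. Their poses are not given: they have to be found in the camera images.
- cell: the fresh cell: green cylinder, white band near the button end, 26 mm across, can 66 mm long, steel button 11 mm wide and 2 mm high on one end; about 95 g. Lies on its side in a groove of the blue rack, axis 17 mm above the bench, between ribs whose tops are 8 mm above the bench. Origin mid-can on the axis; x along the axis towards the button. End faces at x = -33 mm (flat) and +33 mm (button).
- button_end (a point): centre of the button's outer face on the fresh cell, 35 mm from the cell's origin
- flat_end (a point): centre of the flat end face of the fresh cell, 33 mm from the cell's origin
- spent: a spent cell of the same size with an orange sleeve, in the other groove of the rack, 90 mm away between axes; leave it there
- tester: the grey appliance tester, 260 x 142 mm, 46 mm high, fixed on the bench, face down, battery cover off. Origin at the centre of its underside, z up, x along its two battery bays in line. The bay nearer its -x end is empty, the other holds a green cell (leave it). In both, the spring is at the -x end and the contact with the retaining lips at the +x end: the button must point to +x.
- bay (a point): middle of a properly fitted cell in the empty bay, if the black battery tray sat at its nominal place: 41 mm towards the tester's -x, 61 mm above the bench; axes as the tester's. The tray has play in the case: the whole bay (floor, spring, lips) really lies up to 4 mm either way along x and 0 to 4 mm higher than this and the other bay points, and stays so; it has to be felt.
- bay_floor (a point): nominal floor of the empty bay, 13 mm under bay. Along both sides a 45 degree flank of slick plastic centres the cell (0.7 mm clear of it, rising 5.5 mm above the floor, outermost edge at y = +-15 mm); the case around is 2 mm lower than the floor. The flat contact's wall stands at x = +35 mm from here, the wall behind the spring (24 mm high) at x = -45 mm and beyond.
- bay_lip (a point): nominal middle between the tips of the two white retaining lips, at their lower edge, 25.2 mm above the bay floor, 29 mm to +x of bay. Rigid, 3 mm thick, at y = 8 to 14 mm on either side (the notch between lets the button pass), running on to the contact wall. They cover the last 4 mm of a fitted can, 2 mm clear. To pass them the flat end goes in first, tilted some 23 degrees, low.
- bay_spring (a point): nominal centre of the free spring contact's face in the empty bay: a 13 mm steel disc facing +x on the bay's axis, 28 mm to -x of bay. It yields to -x up to 12 mm, then stops hard. Pushed back with the tilted flat end, about 9 to 10 mm, it lets the button end clear the lips and come down; then it slides the cell under the lips.
- spring (a joint): how far the spring contact of the empty bay is pushed in, in m: 0 free, 0.005 with the cell properly fitted, 0.012 crushed flat (hard stop; keep it under 0.0115). It pushes back with 1.8 N at first, 4.8 N at 0.005, 9 N at 0.012 at rest, and is damped: 0.6 N more for each 10 mm/s it is pushed in.
- cover: the tester's loose battery cover, grey, 212 x 64 x 32 mm, on the bench; leave it
- driver: a screwdriver lying on the bench, 190 mm long; leave it
- tape: a yellow roll of tape lying flat, 100 mm across, 24 mm high; leave it
- jar: a glass jar with a steel cap, 64 mm across, 100 mm high; leave it
- mug: a white mug, 80 mm across, 95 mm high; leave it
- meter: a black hand-held meter lying on its back, 85 x 170 x 44 mm; leave it
Not all that is in view belongs to the job. Of the things shaped like the cell, the green one is meant.

How it is judged:
By the outcome, as a careful person would: the job done as asked, in the order asked, and still so for the second after the job is handed in, with the robot touching nothing.
It also fails if it takes over 62 s, if anything falls off the work surface, if the arm or the gripper's body presses on something with over 40 N, if the wrist force passes 120 N, or if a joint passes its speed limit or range.

### The arm

A 6-joint arm with a two-finger parallel gripper is mounted at the origin on the work surface. World frame = base frame: x ahead of the robot, y to its left, z up, the work surface at z = 0. Lengths are in m, angles in degrees, forces in N, time in s.
With the tool pointing down it reaches from about 0.35 to 0.775 m from the base axis. Payload 5.5 kg.
Tool frame: the origin (TCP) lies at the very end of the fingers, on their centre line; the grasp point (between the pads) lies 19 mm behind it (bot.tcp_to_grasp is the distance from the TCP to the grasp point, in m); z points along the fingers, x is the direction in which the jaws open and shut, and the axes are right-handed (so a half turn about z gives the same grasp; the last joint's range is limited). The gripper opens to 85 mm and grips with 20 to 120 N. Pads are 22 mm wide; open, the fingers measure 114 mm over their backs; the gripper's body (76 mm by 85 mm) begins 54 mm behind the grasp point. The pads swing forward as they close: fully open they stand 13 mm farther back than shut.
Start: joints at [-76.009, 17.945, 2.641, 74.691, 0, 82.002], TCP at [0.215, -0.533, 0.207] pointing down, gripper open.
Joint ranges: [-158.12, 158.12], [-49.38, 96.58], [-58.88, 72.47], [-126.05, 133.96], [-84.25, 85.87], [-180, 180]. Speed limits (degrees/s): [147.25, 147.25, 180, 180, 180, 180].

### API

Orientations are given as a 3x3 rotation matrix whose columns are the frame's x, y, z axes.
In Python, from bench import bot gives the robot as it stands.
- The arm moves only by the tool jog_arm, never from a script. Its argument "plan" is a list of rows, each an object with "jaw": the finger opening in mm, from 0 to 85.4; "slide": the shift along the tool's x, y, z in mm, a list of three; "roll": the turn about the tool's z in degrees. In form: [{"jaw": jaw, "slide": [x, y, z], "roll": roll}, ...]. A call has 1 to 10 rows; each row shifts and turns the pose as measured when the row begins, along the tool's axes as they then stand; what a row does not reach is not made up. A row lasts 1/12 s, in which the tool goes at most 41.7 mm and 7.16 degrees, less where a joint would pass 70% of its speed; a pose out of reach is approached as far as the arm can. A call is refused whole if a number of a shift passes 41.7 or a number of a turn 7.16, either way. A call with a gripper value outside its range is refused whole. The fingers move at their own pace and stop on an object; "grip_force" is the grip in N (left out, the last holds). Time passes only in rows, so rows that do not move let the fingers close. It gives the time, the measured TCP pose, the force and the opening at its end, in the units of the state.
- bot.read_state(): the state, without advancing time (a new reading comes with each control period).
- bot.get_image(name): name is "scene" or "top" or "wrist"; returns a dict with "pixels" (420x560x3 uint8, red, green, blue), "camera_matrix" (3x3 intrinsics, pixels), "dist" ([k1, k2, p1, p2, k3] as OpenCV has them; the pictures are not rectified), "world_to_cam" (4x4, takes a point from world to camera coordinates); the wrist camera has in their place "T_tool_cam" (4x4, takes a point from camera to tool coordinates, whose origin is the TCP and whose axes are the tool frame's). Camera axes: x right, y up, looking along -z (the intrinsics and any distortion apply to the point x, -y, -z); pixel columns grow to the right and rows downward; lengths in m; the calibration is good to about 2 mm. A picture is of the moment at which its call begins: read the wrist's pose just before it. There is no depth.
- bot.sign_off(): hands the job in, once; it reports no verdict.
Trained networks look in a picture, given as the dict that the camera call returned (one of the last four; its "shot" number tells which), for a name from the list of things; names that differ only in an ending like _2 or _b are one class to them, and where a whole thing is asked for, a point or a joint stands for the part that bears it (a point fixed in the world has none). Each returns a list of dicts, best first, with "p" (0 to 1); they miss things now and then, are a little off and sometimes report something else, mostly with a low value. They report only what shows in the picture. A call takes as long as a camera call. They do not tell look-alikes from the thing itself.
- bot.search_frame(picture, thing): "location" ([column, row] as shares, 0 to 1, of the picture: columns of its width, rows of its height, amid what is visible of it).
The state is a dict: "time_s": time; "q": joint angles; "qd": joint speeds; "joint_torque": joint torques, N m; "tool_pos": TCP position; "tcp_rot": TCP orientation; "wrist_force": force on the tool from outside, world axes, zero at the start; "torque": the same for the moment, N m; "grip_width": opening from 0.0 (shut) to 1.0 (fully open).
Only numpy, scipy, OpenCV 4.12 (cv2) and the standard library are available. Lean on these libraries where they do the work, as an engineer would, in place of code of your own. Each camera call takes 0.05 s, during which the arm holds its last target.

## Working session

There is one attempt and no reset: what is moved stays moved. The work goes in short steps, Python scripts to look and compute and a tool call to move; the robot and the scene stay as the last step left them, time stands still between calls to the robot, and variables do not carry over. Pictures are saved under pics/ and viewed, and the job is handed in when it is done.

Besides the shell and the picture viewer there is one more tool, called after ">>>" as name(argument=value, ...) on one line, values as JSON. jog_arm: Moves the arm, as the interface text tells. Its arguments: {"type":"object","properties":{"plan":{"type":"array","items":{"type":"object","properties":{"jaw":{"type":"number"},"slide":{"type":"array","items":{"type":"number"}},"roll":{"type":"number"}}}},"grip_force":{"type":"number"}},"required":["plan"]}

```bash
ls; mkdir -p pics; python3 - <<'E'
from bench import bot
import cv2,numpy as np
s=bot.read_state();print(s)
for n in ["scene","top","wrist"]:
    p=bot.get_image(n)
    cv2.imwrite(f"pics/{n}0.png",p["pixels"][:,:,::-1])
    print(n,p["camera_matrix"],p["dist"],p.get("world_to_cam"),p.get("T_tool_cam"))
    for t in ["cell","button_end","flat_end","spent","tester","spring"]:
        r=bot.search_frame(p,t)
        print(t,[(round(a["p"],2),(np.array(a["location"])*[560,420]).round(1).tolist()) for a in r[:3]])
print(bot.read_state()["time_s"], bot.tcp_to_grasp)
E
```

```text
pics
{'time_s': 0.0, 'q': array([-7.60078125e+01,  1.79916662e+01,  2.57710809e+00,  7.46902436e+01,
       -4.99731238e-04,  8.20007222e+01]), 'qd': array([ 0.0728561 ,  0.03335365, -0.12249135,  0.07393251,  0.01293222,
        0.01627707]), 'joint_torque': array([ 8.10461061e-04, -4.80630970e+01,  2.98531741e+01,  1.95299461e-02,
       -4.31033342e-07,  1.18394271e-05]), 'tool_pos': array([ 0.21516571, -0.53262962,  0.20580129]), 'tcp_rot': array([[ 3.74468077e-01, -9.27239697e-01, -4.50728764e-04],
       [-9.27238035e-01, -3.74468267e-01,  1.77275251e-03],
       [-1.81255012e-03, -2.45906369e-04, -9.99998327e-01]]), 'wrist_force': array([ 0.25241871,  0.2147618 , -0.6465198 ]), 'torque': array([-0.03630077,  0.05073982, -0.01887628]), 'grip_width': 1.0050023504026262}
scene [[428.72329912   0.         278.64230977]
 [  0.         428.72329912 214.2653666 ]
 [  0.           0.           1.        ]] [0.00532797 0.         0.         0.         0.        ] [[-0.69915539  0.71489934  0.0100338   0.39799004]
 [-0.59479949 -0.58937318  0.54667433  0.33079439]
 [ 0.39673076  0.37624
[... 911 characters left out ...]
(0.63, [198.0, 241.0])]
flat_end [(0.51, [201.4, 243.1]), (0.47, [148.7, 247.2])]
spent [(0.78, [233.6, 249.9]), (0.66, [199.9, 242.8])]
tester []
spring []
wrist [[330.08296309   0.         276.33727895]
 [  0.         330.08296309 210.56884788]
 [  0.           0.           1.        ]] [-0.01039719  0.          0.          0.          0.        ] None [[ 9.99999102e-01  3.54814476e-04  1.29270190e-03 -1.23139512e-03]
 [ 6.98532854e-04 -9.60985000e-01 -2.76599607e-01 -7.01846536e-02]
 [ 1.14412559e-03  2.76600261e-01 -9.60984384e-01 -1.67627715e-01]
 [ 0.00000000e+00  0.00000000e+00  0.00000000e+00  1.00000000e+00]]
cell []
button_end []
flat_end []
spent []
tester []
spring []
1.05 0.0187
```

View pics/scene0.png

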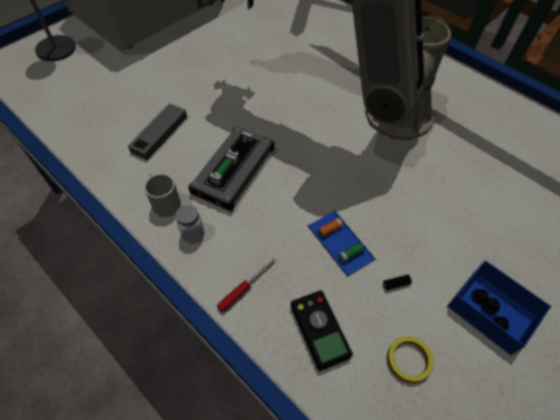

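View pics/top0.png

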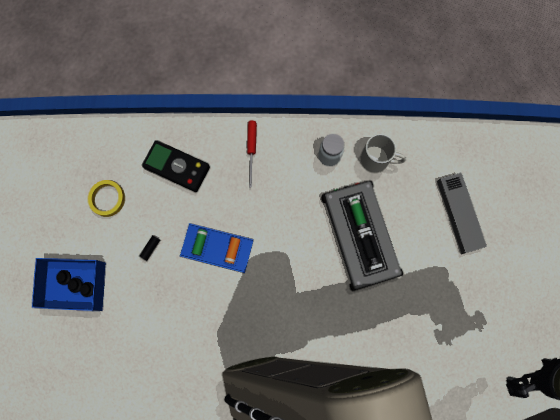

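View pics/wrist0.png

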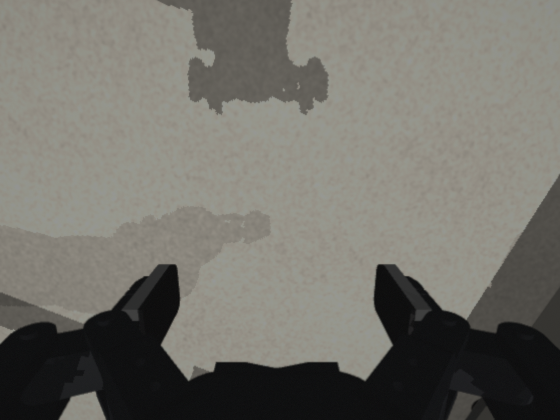

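```bash
cat > h.py <<'E'
import numpy as np,cv2
def cam_pose(p,s=None):
    if "world_to_cam" in p and p["world_to_cam"] is not None:
        T=np.linalg.inv(np.array(p["world_to_cam"]))
    else:
        W=np.eye(4);W[:3,:3]=s["tcp_rot"];W[:3,3]=s["tool_pos"];T=W@np.array(p["T_tool_cam"])
    return T
def back(K,d,T,uv,z):
    uv=np.array(uv,float).reshape(-1,1,2)
    n=cv2.undistortPoints(uv,np.array(K),np.array(d)).reshape(-1,2)
    r=np.c_[n[:,0],-n[:,1],-np.ones(len(n))]@T[:3,:3].T
    o=T[:3,3];t=(np.broadcast_to(z,len(n))-o[2])/r[:,2]
    return o+t[:,None]*r
def proj(K,d,T,P):
    P=np.atleast_2d(P);c=(P-T[:3,3])@T[:3,:3]
    q=np.c_[c[:,0],-c[:,1],-c[:,2]]
    return cv2.projectPoints(q,np.zeros(3),np.zeros(3),np.array(K),np.array(d))[0].reshape(-1,2)
E
python3 - <<'E'
import cv2
a=cv2.imread('pics/top0.png')
cv2.imwrite('pics/c1.png',cv2.resize(a[165:305,170:420],None,fx=3.2,fy=3.2,interpolation=cv2.INTER_CUBIC))
E
```

```text
(no output)
```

View pics/c1.png

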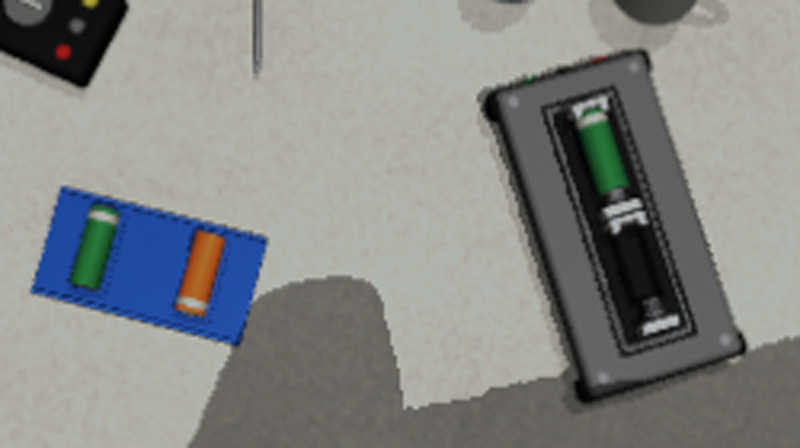

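```bash
python3 - <<'E'
from h import *
K=np.array([[474.75553463,0,279.56952227],[0,474.75553463,209.76957495],[0,0,1]]);d=np.array([-0.15825451,0,0,0,0])
w=np.array([[ 1.42922691e-02,-9.99888363e-01,-4.35809247e-03,-9.00399556e-04],[9.79204628e-01,1.31142209e-02,2.02450771e-01,-6.03591486e-01],[-2.02371017e-01,-7.16094520e-03,9.79282744e-01,-1.15409855e+00],[0,0,0,1]])
T=np.linalg.inv(w)
f=lambda x,y:(170+x/3.2,165+y/3.2)
print(back(K,d,T,[f(107,207),f(83,287)],0.022))
# tester corner screws TL,TR,BL,BR top z .046
c=back(K,d,T,[f(513,102),f(633,66),f(603,378),f(727,340)],0.046);print(c,c.mean(0))
x=(c[0]+c[1]-c[2]-c[3]);print(np.degrees(np.arctan2(x[1],x[0])),np.linalg.norm(x)/2)
y=(c[0]+c[2]-c[1]-c[3]);print(np.degrees(np.arctan2(y[1],y[0])),np.linalg.norm(y)/2)
E
```

```text
[[0.55544007 0.20772686 0.022     ]
 [0.48893873 0.22464038 0.022     ]]
[[ 0.64298026 -0.12453162  0.046     ]
 [ 0.67489809 -0.22409111  0.046     ]
 [ 0.41975341 -0.19489695  0.046     ]
 [ 0.45037353 -0.29532841  0.046     ]] [ 0.54700132 -0.20971203  0.046     ]
17.549704098820495 0.23480450596299604
107.36466806994486 0.10477043430300924
```

>>> jog_arm(plan=[{"jaw": 85, "slide": [-16, -38, 0], "roll": 0}, {"jaw": 85, "slide": [-16, -38, 0], "roll": 0}, {"jaw": 85, "slide": [-16, -38, 0], "roll": 0}, {"jaw": 85, "slide": [-16, -38, 0], "roll": 0}, {"jaw": 85, "slide": [-16, -38, 0], "roll": 0}, {"jaw": 85, "slide": [-16, -38, 0], "roll": 0}, {"jaw": 85, "slide": [-16, -38, 0], "roll": 0}, {"jaw": 85, "slide": [-16, -38, 0], "roll": 0}, {"jaw": 85, "slide": [-16, -38, 0], "roll": 0}, {"jaw": 85, "slide": [-16, -38, 0], "roll": 0}])

```text
time_s: 1.88
tool_pos: [0.5102, -0.2462, 0.2056]
tcp_rot: [[0.357, -0.934, 0.001], [-0.934, -0.357, -0.006], [0.006, 0.001, -1.0]]
wrist_force: [0.5, -0.8, -0.2]
grip_width: 0.997
```

>>> jog_arm(plan=[{"jaw": 85, "slide": [0, 0, 0], "roll": 0}, {"jaw": 85, "slide": [0, 0, 0], "roll": 0}])

```text
time_s: 2.05
tool_pos: [0.5154, -0.2395, 0.2055]
tcp_rot: [[0.368, -0.93, 0.003], [-0.93, -0.368, -0.004], [0.005, -0.001, -1.0]]
wrist_force: [-0.4, -0.9, -0.5]
grip_width: 0.991
```

```bash
cat > shot.py <<'E'
import sys,pickle
from bench import bot
from h import *
s=bot.read_state();p=bot.get_image("wrist")
n=sys.argv[1];cv2.imwrite(f"pics/{n}.png",p["pixels"][:,:,::-1])
pickle.dump((s,{k:p[k] for k in p if k!="pixels"}),open(n+".pkl","wb"))
R=s["tcp_rot"];print(s["time_s"],s["tool_pos"].round(4),"yaw",np.degrees(np.arctan2(R[1,0],R[0,0])).round(2),s["wrist_force"].round(2),s["grip_width"],s["q"].round(1))
for t in sys.argv[2:]:
    print(t,[(round(a["p"],2),(np.array(a["location"])*[560,420]).round(1).tolist()) for a in bot.search_frame(p,t)[:3]])
E
python3 shot.py w1 tester spring
```

```text
2.05 [ 0.5154 -0.2395  0.2055] yaw -68.42 [-0.36 -0.94 -0.51] 0.9905894350744539 [-3.300e+01  1.700e+01  1.100e+00  7.380e+01 -1.000e-01  1.255e+02]
tester [(0.78, [259.2, 126.3])]
spring [(0.56, [251.7, 225.1])]
```

View pics/w1.png

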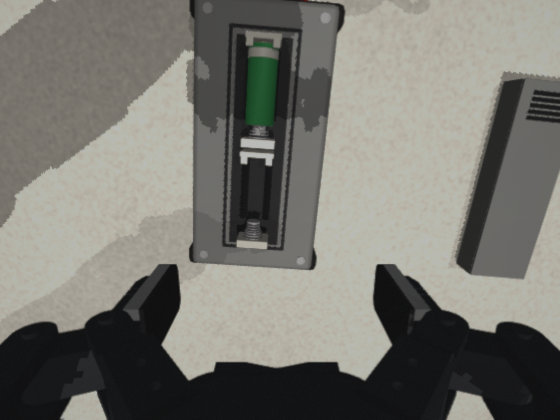

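```bash
python3 - <<'E'
import cv2
a=cv2.imread('pics/w1.png')
cv2.imwrite('pics/c2.png',cv2.resize(a[130:275,180:325],None,fx=4,fy=4,interpolation=cv2.INTER_CUBIC))
E
```

```text
(no output)
```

View pics/c2.png

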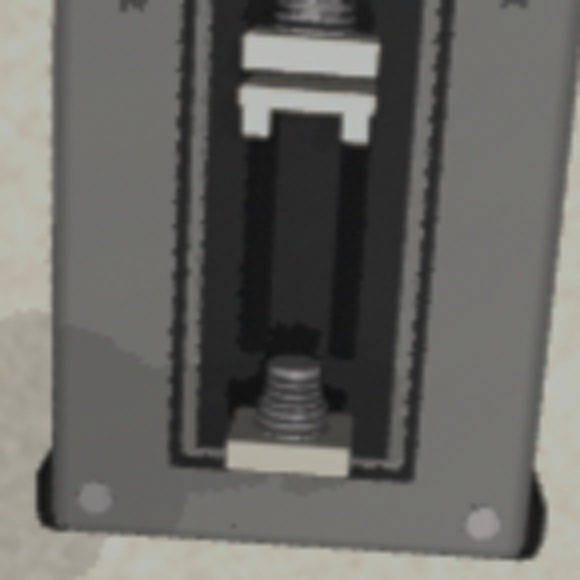

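```bash
python3 - <<'E'
from h import *
import pickle
s,p=pickle.load(open('w1.pkl','rb'));T=cam_pose(p,s);K,d=p["camera_matrix"],p["dist"]
f=lambda x,y:(180+x/4,130+y/4)
b=lambda u,z:back(K,d,T,[u],z)[0]
sc=back(K,d,T,[(207,7),(326,17),f(95,497),f(483,522)],0.046)
print(sc.round(4),sc.mean(0))
x=sc[0]+sc[1]-sc[2]-sc[3];x/=np.linalg.norm(x);print("yaw",np.degrees(np.arctan2(x[1],x[0])))
y=sc[0]+sc[2]-sc[1]-sc[3];print(np.degrees(np.arctan2(y[1],y[0]))-90)
o=sc.mean(0);yy=np.array([-x[1],x[0],0])
for n,u,z in [("lipL",f(255,137),.0762),("lipR",f(355,142),.0762),("blkL",f(228,437),.072),("blkR",f(350,447),.072),("lipback L",f(240,87),.0762),("R",f(376,96),.0762),("blkbackL",f(228,468),.072),("R",f(348,476),.072),("flankR far",f(366,350),.0535),("flankR near",f(366,150),.0535)]:
    for dz in (0,.004):
        P=b(u,z+dz)-o;print(n,dz,(P@x*1000).round(1),(P@yy*1000).round(1))
E
```

```text
[[ 0.6438 -0.1225  0.046 ]
 [ 0.6751 -0.2229  0.046 ]
 [ 0.4193 -0.193   0.046 ]
 [ 0.4506 -0.2926  0.046 ]] [ 0.54720007 -0.20775226  0.046     ]
yaw 17.337787363556146
17.368589457546662
lipL 0 -13.8 11.4
lipL 0.004 -13.2 11.0
lipR 0 -13.3 -11.1
lipR 0.004 -12.7 -11.2
blkL 0 -87.9 14.9
blkL 0.004 -86.3 14.5
blkR 0 -88.3 -14.9
blkR 0.004 -86.8 -14.9
lipback L 0 -2.9 15.2
lipback L 0.004 -2.5 14.8
R 0 -2.7 -15.1
R 0.004 -2.3 -15.1
blkbackL 0 -96.0 14.6
blkbackL 0.004 -94.3 14.2
R 0 -95.9 -14.9
R 0.004 -94.3 -14.9
flankR far 0 -69.1 -17.3
flankR far 0.004 -67.8 -17.2
flankR near 0 -18.4 -13.7
flankR near 0.004 -17.8 -13.7
```

>>> jog_arm(plan=[{"jaw": 85, "slide": [-35, -14.5, 0], "roll": 0}, {"jaw": 85, "slide": [-35, -14.5, 0], "roll": 0}, {"jaw": 85, "slide": [-35, -14.5, 0], "roll": 0}, {"jaw": 85, "slide": [-35, -14.5, 0], "roll": 0}, {"jaw": 85, "slide": [-35, -14.5, 0], "roll": 0}, {"jaw": 85, "slide": [-35, -14.5, 0], "roll": 0}, {"jaw": 85, "slide": [-35, -14.5, 0], "roll": 0}, {"jaw": 85, "slide": [-35, -14.5, 0], "roll": 0}, {"jaw": 85, "slide": [-35, -14.5, 0], "roll": 0}, {"jaw": 85, "slide": [-35, -14.5, 0], "roll": 0}])

```text
time_s: 3.03
tool_pos: [0.5248, 0.1247, 0.203]
tcp_rot: [[0.319, -0.948, 0.005], [-0.948, -0.319, -0.01], [0.012, -0.002, -1.0]]
wrist_force: [0.4, 0.0, -0.7]
grip_width: 0.996
```

>>> jog_arm(plan=[{"jaw": 85, "slide": [0, 0, 0], "roll": -7}, {"jaw": 85, "slide": [0, 0, 0], "roll": -7}, {"jaw": 85, "slide": [0, 0, 0], "roll": -7}, {"jaw": 85, "slide": [0, 0, 0], "roll": -7}, {"jaw": 85, "slide": [0, 0, 0], "roll": -7}, {"jaw": 85, "slide": [0, 0, 0], "roll": -7}, {"jaw": 85, "slide": [0, 0, 0], "roll": -7}, {"jaw": 85, "slide": [0, 0, 0], "roll": -7}, {"jaw": 85, "slide": [0, 0, 0], "roll": -7}, {"jaw": 85, "slide": [0, 0, 0], "roll": -7}])

```text
time_s: 3.87
tool_pos: [0.5248, 0.1146, 0.204]
tcp_rot: [[1.0, 0.003, 0.006], [0.003, -1.0, -0.011], [0.006, 0.011, -1.0]]
wrist_force: [0.6, -0.9, -0.1]
grip_width: 0.995
```

>>> jog_arm(plan=[{"jaw": 85, "slide": [0, 0, 0], "roll": -7}, {"jaw": 85, "slide": [0, 0, 0], "roll": -7}, {"jaw": 85, "slide": [0, 0, 0], "roll": -7}, {"jaw": 85, "slide": [0, 0, 0], "roll": -7}, {"jaw": 85, "slide": [0, 0, 0], "roll": -7}, {"jaw": 85, "slide": [0, 0, 0], "roll": -7}, {"jaw": 85, "slide": [0, 0, 0], "roll": -7}, {"jaw": 85, "slide": [0, 0, 0], "roll": -7}, {"jaw": 85, "slide": [0, 0, 0], "roll": -7}, {"jaw": 85, "slide": [0, 0, 0], "roll": -7}])

```text
time_s: 4.7
tool_pos: [0.5249, 0.0925, 0.2052]
tcp_rot: [[0.313, 0.95, 0.006], [0.95, -0.312, -0.014], [-0.012, 0.01, -1.0]]
wrist_force: [0.1, 0.6, -0.8]
grip_width: 0.993
```

>>> jog_arm(plan=[{"jaw": 85, "slide": [29, -9, 0], "roll": 0}, {"jaw": 85, "slide": [29, -9, 0], "roll": 0}, {"jaw": 85, "slide": [29, -9, 0], "roll": 0}, {"jaw": 85, "slide": [29, -9, 0], "roll": 0}, {"jaw": 85, "slide": [0, 0, 0], "roll": -4}, {"jaw": 85, "slide": [0, 0, 0], "roll": 0}, {"jaw": 85, "slide": [0, 0, 0], "roll": 0}])

```text
time_s: 5.28
tool_pos: [0.5304, 0.2027, 0.2041]
tcp_rot: [[0.264, 0.965, 0.007], [0.964, -0.264, -0.017], [-0.014, 0.011, -1.0]]
wrist_force: [0.7, -0.1, -0.9]
grip_width: 0.991
```

```bash
python3 shot.py w2 cell button_end flat_end
```

```text
5.2833 [0.5304 0.2027 0.2041] yaw 74.7 [ 0.65 -0.09 -0.9 ] 0.9913773290582781 [13.4 17.1  1.1 73.9 -1.  28.7]
cell [(0.98, [413.1, 117.5]), (0.85, [289.4, 169.4])]
button_end [(0.92, [290.0, 168.9]), (0.72, [408.9, 117.2]), (0.49, [16.1, 304.8])]
flat_end [(0.87, [287.6, 171.9]), (0.71, [520.7, 207.6]), (0.64, [410.1, 116.6])]
```

View pics/w2.png

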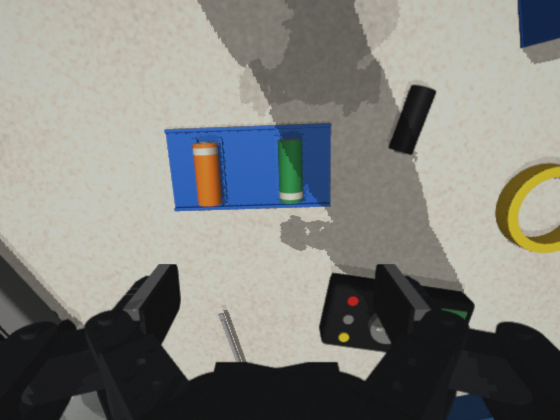

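```bash
python3 - <<'E'
from h import *
a=cv2.imread('pics/w2.png')
cv2.imwrite('pics/c3.png',cv2.resize(a[115:220,160:340],None,fx=4,fy=4,interpolation=cv2.INTER_CUBIC))
g=a.astype(int);m=((g[:,:,1]-np.maximum(g[:,:,2],g[:,:,0]))>15)&(np.indices(g.shape[:2])[0]<215)&(np.indices(g.shape[:2])[1]<340)
ys,xs=np.nonzero(m);print(xs.min(),xs.max(),ys.min(),ys.max(),len(xs))
for r in range(135,200,8):
    q=xs[ys==r]
    if len(q):print(r,q.min(),q.max())
E
```

```text
278 301 140 202 1255
143 278 300
151 279 300
159 279 301
167 279 301
175 280 301
183 280 301
191 280 301
199 280 301
```

View pics/c3.png

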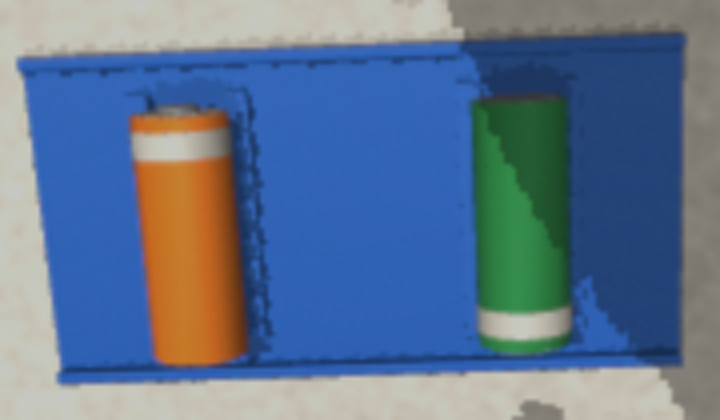

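```bash
python3 - <<'E'
from h import *
import pickle
s,p=pickle.load(open('w2.pkl','rb'));T=cam_pose(p,s);K,d=p["camera_matrix"],p["dist"]
P=back(K,d,T,[(289.8,140.0),(291.2,203)],.030);print(P,np.linalg.norm(P[0]-P[1]))
L=back(K,d,T,[(289.5,143),(290.8,199)],.020);print(L)
v=L[1]-L[0];a=np.arctan2(v[1],v[0]);print(np.degrees(a))
c=P.mean(0);u=np.array([np.cos(a),np.sin(a),0]);g=c+.006*u
print("grip target",g); R=s["tcp_rot"]
dd=g-s["tool_pos"];print("tool dxy",(R.T@np.array([dd[0],dd[1],0])*1000).round(1))
E
```

```text
[[0.48961747 0.22669943 0.03      ]
 [0.55399899 0.21138505 0.03      ]] 0.06617786774982533
[[0.49334208 0.22566208 0.02      ]
 [0.55219966 0.21170469 0.02      ]]
-13.340603332610007
grip target [0.52764632 0.2176578  0.03      ]
tool dxy [13.7 -6.6 -0.3]
```

>>> jog_arm(plan=[{"jaw": 50, "slide": [13, -6, 0], "roll": -2}, {"jaw": 50, "slide": [2, 0, 30], "roll": 0}, {"jaw": 50, "slide": [0, 0, 35], "roll": 0}, {"jaw": 50, "slide": [0, 0, 35], "roll": 0}, {"jaw": 50, "slide": [0, 0, 30], "roll": 0}, {"jaw": 50, "slide": [0, 0, 0], "roll": 0}, {"jaw": 50, "slide": [0, 0, 0], "roll": 0}])

```text
time_s: 6.07
tool_pos: [0.5325, 0.2185, 0.074]
tcp_rot: [[0.228, 0.973, 0.016], [0.974, -0.228, -0.013], [-0.009, 0.018, -1.0]]
wrist_force: [-0.7, -0.1, 0.7]
grip_width: 0.584
```

```bash
cat > st.py <<'E'
import sys
from bench import bot
import numpy as np
s=bot.read_state();R=s["tcp_rot"]
print(s["time_s"],s["tool_pos"].round(4),"yaw",np.degrees(np.arctan2(R[1,0],R[0,0])).round(2),"z",R[:,2].round(4),"F",s["wrist_force"].round(2),"T",s["torque"].round(3),s["grip_width"])
if len(sys.argv)>2:
    g=np.array([float(sys.argv[1]),float(sys.argv[2]),float(sys.argv[3]) if len(sys.argv)>3 else s["tool_pos"][2]])
    print("tool d mm",(R.T@(g-s["tool_pos"])*1000).round(1))
E
python3 st.py 0.5276 0.2177; python3 shot.py w3
```

```text
6.0667 [0.5325 0.2185 0.074 ] yaw 76.8 z [ 0.0157 -0.0126 -0.9998] F [-0.74 -0.13  0.71] T [ 0.006 -0.044 -0.027] 0.583733543258159
tool d mm [-1.9 -4.6 -0.1]
6.0667 [0.5325 0.2185 0.074 ] yaw 76.8 [-0.74 -0.13  0.71] 0.583733543258159 [ 14.8  21.6 -11.3  56.4  -0.9  28. ]
```

View pics/w3.png

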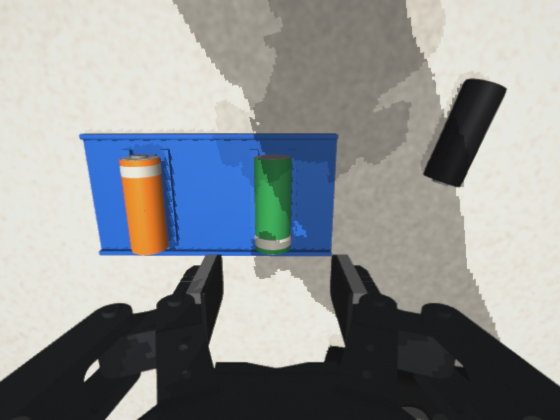

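```bash
python3 - <<'E'
from h import *
import pickle
s,p=pickle.load(open('w3.pkl','rb'));T=cam_pose(p,s);K,d=p["camera_matrix"],p["dist"]
a=cv2.imread('pics/w3.png').astype(int)
m=((a[:,:,1]-np.maximum(a[:,:,2],a[:,:,0]))>15);ys,xs=np.nonzero(m);k=(ys<260)&(xs>240)&(xs<310);xs,ys=xs[k],ys[k]
print(ys.min(),ys.max())
for r in (160,170,180,200,220,232): print(r,xs[ys==r].min(),xs[ys==r].max())
P=back(K,d,T,[(273,156.5),(271.5,253)],.030);print(P,np.linalg.norm(P[0]-P[1]),P.mean(0))
cv2.imwrite('pics/c4.png',cv2.resize(a[140:260,230:320].astype(np.uint8),None,fx=5,fy=5,interpolation=cv2.INTER_CUBIC))
E
```

```text
158 254
160 254 290
170 255 290
180 255 290
200 255 290
220 256 289
232 256 289
[[0.48816673 0.22754262 0.03      ]
 [0.5527785  0.21106956 0.03      ]] 0.06667865430064641 [0.52047262 0.21930609 0.03      ]
```

View pics/c4.png

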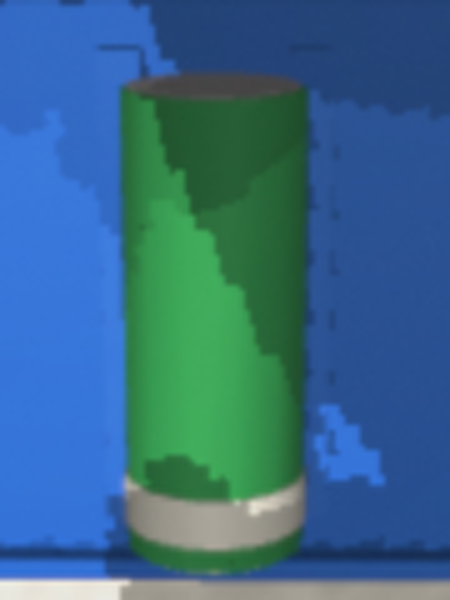

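```bash
python3 - <<'E'
from h import *
import pickle
s,p=pickle.load(open('w3.pkl','rb'));T=cam_pose(p,s);K,d=p["camera_matrix"],p["dist"]
P=back(K,d,T,[(273,160),(273,254.6)],.030);print(P,np.linalg.norm(P[0]-P[1]),P.mean(0))
u=np.array([np.cos(-.2328),np.sin(-.2328),0])
g=P.mean(0)+.006*u;print(g);g[2]=.011
print((s["tcp_rot"].T@(g-s["tool_pos"])*1000).round(1))
g[2]=s["tool_pos"][2]
print((s["tcp_rot"].T@(g-s["tool_pos"])*1000).round(1))
E
```

```text
[[0.49032635 0.22702784 0.03      ]
 [0.55419049 0.21180276 0.03      ]] 0.0656538713197385 [0.52225842 0.2194153  0.03      ]
[0.52809657 0.21803108 0.03      ]
[-0.9 -5.3 62.9]
[-1.5 -4.2 -0.1]
```

>>> jog_arm(plan=[{"jaw": 50, "slide": [-1, -5, 18], "roll": 0}, {"jaw": 50, "slide": [0, 0, 18], "roll": 0}, {"jaw": 50, "slide": [0, 0, 12], "roll": 0}, {"jaw": 50, "slide": [0, 0, 0], "roll": 0}, {"jaw": 50, "slide": [0, 0, 0], "roll": 0}])

```text
time_s: 6.53
tool_pos: [0.5357, 0.221, 0.0363]
tcp_rot: [[0.227, 0.973, 0.031], [0.974, -0.227, -0.008], [-0.001, 0.032, -0.999]]
wrist_force: [-0.2, -0.6, -0.3]
grip_width: 0.588
```

```bash
python3 st.py 0.5281 0.218 0.011
```

```text
6.5333 [0.5357 0.221  0.0363] yaw 76.87 z [ 0.0308 -0.0081 -0.9995] F [-0.24 -0.6  -0.25] T [-0.003  0.014  0.013] 0.588246283193989
tool d mm [-4.6 -7.5 25. ]
```

>>> jog_arm(plan=[{"jaw": 50, "slide": [-4, -6, 0], "roll": 0}, {"jaw": 50, "slide": [-2, -3, 5], "roll": 0}, {"jaw": 50, "slide": [0, 0, 5], "roll": 0}, {"jaw": 50, "slide": [0, 0, 5], "roll": 0}, {"jaw": 50, "slide": [0, 0, 5], "roll": 0}, {"jaw": 50, "slide": [0, 0, 0], "roll": 0}])

```text
time_s: 7.03
tool_pos: [0.53, 0.2181, 0.0215]
tcp_rot: [[0.227, 0.973, 0.041], [0.974, -0.227, -0.005], [0.004, 0.042, -0.999]]
wrist_force: [-0.2, -0.1, -0.9]
grip_width: 0.584
```

```bash
python3 st.py 0.5281 0.218 0.011
```

```text
7.0333 [0.53   0.2181 0.0215] yaw 76.89 z [ 0.0415 -0.0052 -0.9991] F [-0.16 -0.1  -0.88] T [ 0.02   0.056 -0.025] 0.5844550342820313
tool d mm [-0.5 -2.2 10.4]
```

>>> jog_arm(plan=[{"jaw": 50, "slide": [0, -2, 4], "roll": 0}, {"jaw": 50, "slide": [0, -1, 4], "roll": 0}, {"jaw": 50, "slide": [0, 0, 4], "roll": 0}, {"jaw": 50, "slide": [0, 0, 0], "roll": 0}])

```text
time_s: 7.37
tool_pos: [0.527, 0.2186, 0.0075]
tcp_rot: [[0.227, 0.973, 0.04], [0.974, -0.227, -0.005], [0.004, 0.04, -0.999]]
wrist_force: [0.3, 0.1, 0.4]
grip_width: 0.585
```

```bash
python3 st.py 0.5281 0.218 0.011;python3 shot.py w4
```

```text
7.3667 [0.527  0.2186 0.0075] yaw 76.88 z [ 0.0403 -0.0055 -0.9992] F [0.33 0.06 0.42] T [-0.008  0.029  0.032] 0.5849338235270525
tool d mm [-0.3  1.4 -3.5]
7.3667 [0.527  0.2186 0.0075] yaw 76.88 [0.33 0.06 0.42] 0.5849338235270525 [ 15.   23.7 -18.8  45.4  -0.9  28.1]
```

View pics/w4.png

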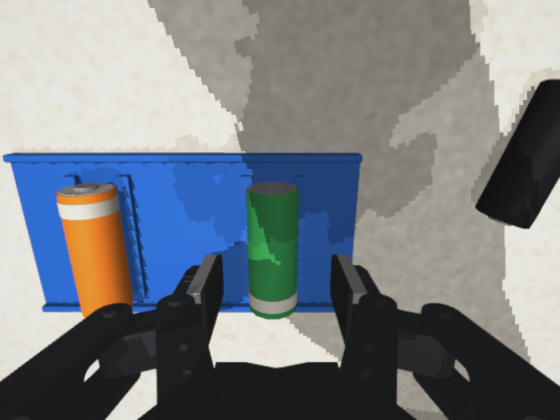

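>>> jog_arm(plan=[{"jaw": 50, "slide": [0, 1.5, -4], "roll": 0}, {"jaw": 50, "slide": [0, 0, 0], "roll": 0}, {"jaw": 50, "slide": [0, 0, 0], "roll": 0}])

```text
time_s: 7.67
tool_pos: [0.5285, 0.2184, 0.0121]
tcp_rot: [[0.227, 0.973, 0.04], [0.974, -0.227, -0.006], [0.004, 0.04, -0.999]]
wrist_force: [-0.3, -0.4, -0.8]
grip_width: 0.585
```

```bash
python3 st.py 0.5281 0.218 0.011
```

```text
7.6667 [0.5285 0.2184 0.0121] yaw 76.89 z [ 0.0401 -0.0056 -0.9992] F [-0.29 -0.36 -0.8 ] T [0.025 0.016 0.032] 0.5851157916496467
tool d mm [-0.5 -0.4  1.1]
```

>>> jog_arm(plan=[{"jaw": 20, "slide": [0, 0, 0.5], "roll": 0}, {"jaw": 20, "slide": [0, 0, 0], "roll": 0}, {"jaw": 20, "slide": [0, 0, 0], "roll": 0}, {"jaw": 20, "slide": [0, 0, 0], "roll": 0}, {"jaw": 20, "slide": [0, 0, 0], "roll": 0}, {"jaw": 20, "slide": [0, 0, 0], "roll": 0}], grip_force=20)

```text
time_s: 8.17
tool_pos: [0.5296, 0.2185, 0.0126]
tcp_rot: [[0.227, 0.973, 0.042], [0.974, -0.227, -0.005], [0.005, 0.042, -0.999]]
wrist_force: [0.8, -0.6, 0.2]
grip_width: 0.231
```

```bash
python3 st.py 0.5281 0.218 0.011
```

```text
8.1667 [0.5296 0.2185 0.0126] yaw 76.88 z [ 0.0421 -0.005  -0.9991] F [ 0.84 -0.62  0.19] T [-0.02   0.05   0.009] 0.2314617033772525
tool d mm [-0.8 -1.4  1.5]
```

```bash
python3 shot.py w5
```

```text
8.1667 [0.5296 0.2185 0.0126] yaw 76.88 [ 0.84 -0.62  0.19] 0.2314617033772525 [ 14.9  23.5 -18.2  46.   -0.9  28. ]
```

View pics/w5.png

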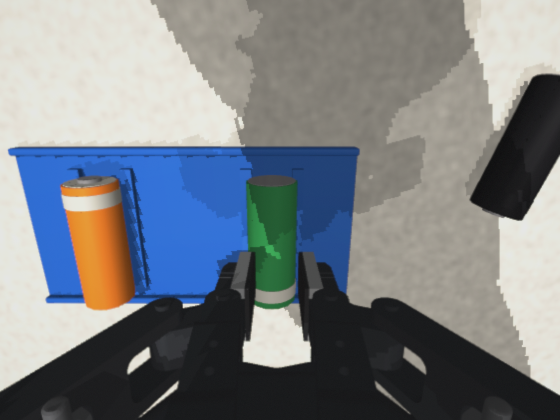

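>>> jog_arm(plan=[{"jaw": 8, "slide": [0, 0, 0], "roll": 0}, {"jaw": 8, "slide": [0, 0, 0], "roll": 0}, {"jaw": 8, "slide": [0, 0, 0], "roll": 0}], grip_force=20)

```text
time_s: 8.47
tool_pos: [0.5294, 0.2185, 0.0125]
tcp_rot: [[0.227, 0.973, 0.042], [0.974, -0.227, -0.005], [0.005, 0.042, -0.999]]
wrist_force: [-0.7, -0.3, 0.2]
grip_width: 0.088
```

```bash
python3 shot.py w6
```

```text
8.4667 [0.5294 0.2185 0.0125] yaw 76.88 [-0.68 -0.26  0.2 ] 0.08819505452802148 [ 14.9  23.5 -18.2  46.   -0.9  28. ]
```

View pics/w6.png

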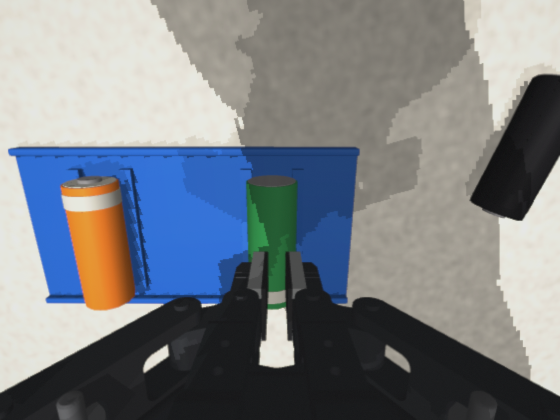

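```bash
python3 - <<'E'
from h import *
import pickle
s,p=pickle.load(open('w6.pkl','rb'));T=cam_pose(p,s);K,d=p["camera_matrix"],p["dist"]
R=s["tcp_rot"];t=s["tool_pos"]
for o in ([0,0,0],[0,-.011,0],[0,.011,0],[0,-.011,-.0187],[0,0,-.0187],[0,-.011,-.04]):
    print(o,proj(K,d,T,t+R@np.array(o)))
u=np.array([np.cos(-.2328),np.sin(-.2328),0]);c=np.array([.5223,.2190,.017])
for e in (-.033,.033): print(e,proj(K,d,T,c+e*u+[0,0,.013]),proj(K,d,T,c+e*u),T[:3,3])
E
```

```text
[0, 0, 0] [[274.26473919 250.41715861]]
[0, -0.011, 0] [[274.21433412 231.44146739]]
[0, 0.011, 0] [[274.31360604 268.76009755]]
[0, -0.011, -0.0187] [[273.99665864 244.42211682]]
[0, 0, -0.0187] [[274.05683159 265.24822313]]
[0, -0.011, -0.04] [[273.68037934 263.28888339]]
-0.033 [[271.73942348 187.2179568 ]] [[271.94989807 180.72164286]] [0.45396363 0.23646582 0.1770348 ]
0.033 [[271.91038093 310.04911262]] [[272.08463156 296.09716389]] [0.45396363 0.23646582 0.1770348 ]
```

```bash
python3 - <<'E'
import cv2
a=cv2.imread('pics/w6.png')
cv2.imwrite('pics/c5.png',cv2.resize(a[220:380,180:370],None,fx=4,fy=3.7,interpolation=cv2.INTER_CUBIC))
E
```

```text
(no output)
```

View pics/c5.png

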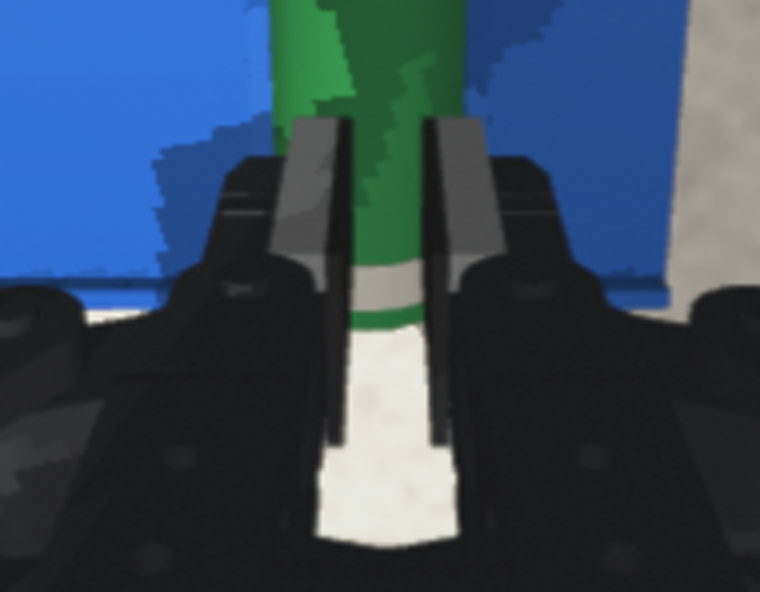

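>>> jog_arm(plan=[{"jaw": 8, "slide": [0, 0, 2], "roll": 0}, {"jaw": 8, "slide": [0, 0, 2], "roll": 0}, {"jaw": 8, "slide": [0, 0, 2], "roll": 0}, {"jaw": 8, "slide": [0, 0, 0], "roll": 0}])

```text
time_s: 8.85
tool_pos: [0.5298, 0.2185, 0.0059]
tcp_rot: [[0.227, 0.973, 0.042], [0.974, -0.227, -0.005], [0.005, 0.042, -0.999]]
wrist_force: [0.4, -0.3, -0.9]
grip_width: 0.091
```

>>> jog_arm(plan=[{"jaw": 8, "slide": [0, 0, 1], "roll": 0}, {"jaw": 8, "slide": [0, 0, 1], "roll": 0}, {"jaw": 8, "slide": [0, 0, 0], "roll": 0}])

```text
time_s: 9.1
tool_pos: [0.53, 0.2188, 0.0058]
tcp_rot: [[0.227, 0.973, 0.043], [0.974, -0.227, -0.005], [0.005, 0.043, -0.999]]
wrist_force: [-0.4, -0.2, 1.4]
grip_width: 0.096
```

>>> jog_arm(plan=[{"jaw": 8, "slide": [0, 0, 1.5], "roll": 0}, {"jaw": 8, "slide": [0, 0, 1.5], "roll": 0}])

```text
time_s: 9.27
tool_pos: [0.5304, 0.2191, 0.0051]
tcp_rot: [[0.227, 0.973, 0.044], [0.974, -0.227, -0.004], [0.006, 0.044, -0.999]]
wrist_force: [-8.2, -0.4, 17.8]
grip_width: 0.09
```

```bash
python3 shot.py w7
```

```text
9.2667 [0.5304 0.2191 0.0051] yaw 76.91 [-8.18 -0.42 17.77] 0.09001329419946393 [ 14.9  24.  -18.7  44.9  -0.9  28. ]
```

View pics/w7.png

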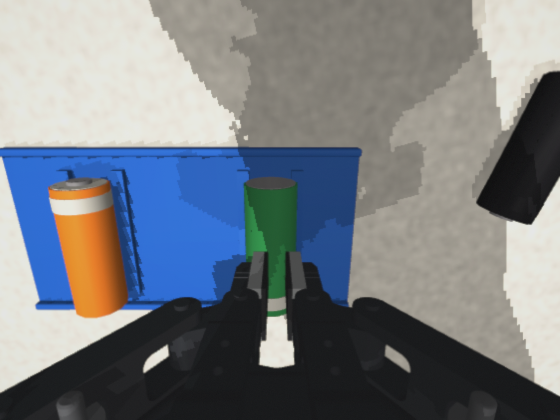

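>>> jog_arm(plan=[{"jaw": 8, "slide": [0, 0, -3], "roll": 0}, {"jaw": 50, "slide": [0, 0, -4], "roll": 0}, {"jaw": 50, "slide": [0, 0, 0], "roll": 0}, {"jaw": 50, "slide": [0, 0, 0], "roll": 0}, {"jaw": 50, "slide": [0, 0, 0], "roll": 0}, {"jaw": 50, "slide": [0, 0, 0], "roll": 0}])

```text
time_s: 9.82
tool_pos: [0.5304, 0.2193, 0.0126]
tcp_rot: [[0.226, 0.973, 0.045], [0.974, -0.226, -0.004], [0.007, 0.045, -0.999]]
wrist_force: [-0.8, 0.2, 0.1]
grip_width: 0.585
```

```bash
python3 st.py 0.5292 0.218 -0.0125
```

```text
9.8167 [0.5304 0.2193 0.0126] yaw 76.91 z [ 0.0454 -0.0035 -0.999 ] F [-0.75  0.25  0.12] T [-0.     0.06   0.009] 0.5854571752670702
tool d mm [-1.7 -2.  25. ]
```

>>> jog_arm(plan=[{"jaw": 50, "slide": [-1.5, -2, 3], "roll": 0}, {"jaw": 50, "slide": [0, 0, 4], "roll": 0}, {"jaw": 50, "slide": [0, 0, 4], "roll": 0}, {"jaw": 50, "slide": [0, 0, 4], "roll": 0}, {"jaw": 50, "slide": [0, 0, 4], "roll": 0}, {"jaw": 50, "slide": [0, 0, 0], "roll": 0}, {"jaw": 50, "slide": [0, 0, 0], "roll": 0}])

```text
time_s: 10.4
tool_pos: [0.5275, 0.2176, -0.0106]
tcp_rot: [[0.227, 0.973, 0.042], [0.974, -0.227, -0.004], [0.005, 0.042, -0.999]]
wrist_force: [-0.0, 0.3, -0.1]
grip_width: 0.588
```

```bash
python3 st.py 0.5292 0.218 -0.0125
```

```text
10.4 [ 0.5275  0.2176 -0.0106] yaw 76.9 z [ 0.0423 -0.0044 -0.9991] F [-0.05  0.26 -0.08] T [ 0.005  0.03  -0.05 ] 0.5881980499260432
tool d mm [0.8 1.5 2. ]
```

Correct offset confirmed by free descent; go the last bit and close.

>>> jog_arm(plan=[{"jaw": 50, "slide": [0.8, 1.5, 2], "roll": 0}, {"jaw": 50, "slide": [0, 0, 0], "roll": 0}, {"jaw": 8, "slide": [0, 0, 0], "roll": 0}, {"jaw": 8, "slide": [0, 0, 0], "roll": 0}, {"jaw": 8, "slide": [0, 0, 0], "roll": 0}, {"jaw": 8, "slide": [0, 0, 0], "roll": 0}, {"jaw": 8, "slide": [0, 0, 0], "roll": 0}, {"jaw": 8, "slide": [0, 0, 0], "roll": 0}], grip_force=20)

```text
time_s: 11.07
tool_pos: [0.5295, 0.2176, -0.0124]
tcp_rot: [[0.227, 0.973, 0.042], [0.974, -0.227, -0.005], [0.004, 0.042, -0.999]]
wrist_force: [-0.3, -0.5, 0.1]
grip_width: 0.295
```

```bash
python3 st.py 0.5292 0.218 -0.0125;python3 shot.py w8
```

```text
11.0667 [ 0.5295  0.2176 -0.0124] yaw 76.88 z [ 0.0422 -0.0054 -0.9991] F [-0.3  -0.45  0.1 ] T [-0.044  0.063  0.015] 0.29505549047061175
tool d mm [ 0.4 -0.3  0.1]
11.0667 [ 0.5295  0.2176 -0.0124] yaw 76.88 [-0.3  -0.45  0.1 ] 0.29505549047061175 [ 14.8  25.1 -19.9  42.8  -0.9  27.9]
```

View pics/w8.png

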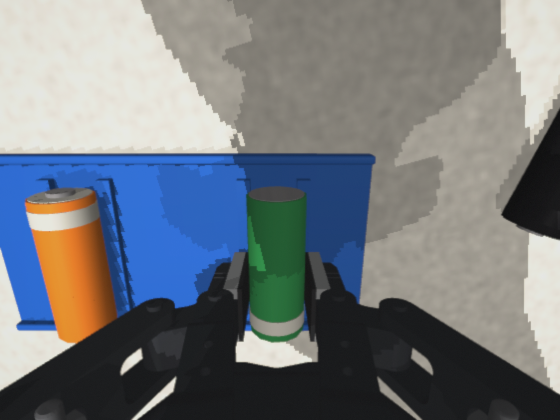

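>>> jog_arm(plan=[{"jaw": 8, "slide": [0, 0, -5], "roll": 0}, {"jaw": 8, "slide": [0, 0, -10], "roll": 0}, {"jaw": 8, "slide": [0, 0, -20], "roll": 0}, {"jaw": 8, "slide": [0, 0, -20], "roll": 0}, {"jaw": 8, "slide": [0, 0, -20], "roll": 0}, {"jaw": 8, "slide": [0, 0, -20], "roll": 0}, {"jaw": 8, "slide": [0, 0, -20], "roll": 0}, {"jaw": 8, "slide": [0, 0, -10], "roll": 0}, {"jaw": 8, "slide": [0, 0, 0], "roll": 0}])

```text
time_s: 11.87
tool_pos: [0.5226, 0.2191, 0.123]
tcp_rot: [[0.226, 0.973, 0.042], [0.974, -0.226, -0.003], [0.006, 0.041, -0.999]]
wrist_force: [-1.0, 1.0, -0.6]
grip_width: 0.291
```

```bash
python3 shot.py w9; python3 st.py
```

```text
11.8667 [0.5226 0.2191 0.123 ] yaw 76.94 [-1.01  1.05 -0.61] 0.29127078420863856 [ 15.1  17.3 -10.2  60.2  -0.8  28.2]
11.9167 [0.5226 0.2191 0.1223] yaw 76.93 z [ 0.0415 -0.0033 -0.9991] F [ 0.81  0.66 -0.96] T [-0.008 -0.022  0.006] 0.2876413376663776
```

View pics/w9.png

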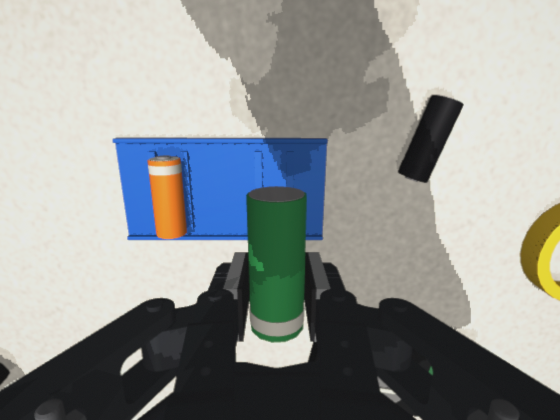

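>>> jog_arm(plan=[{"jaw": 8, "slide": [0, 0, 0], "roll": -6}, {"jaw": 8, "slide": [0, 0, 0], "roll": -6}, {"jaw": 8, "slide": [0, 0, 0], "roll": -6}, {"jaw": 8, "slide": [0, 0, 0], "roll": -6}, {"jaw": 8, "slide": [0, 0, 0], "roll": -6}, {"jaw": 8, "slide": [-20, -10, 0], "roll": 0}, {"jaw": 8, "slide": [-30, -18, 0], "roll": 0}, {"jaw": 8, "slide": [-30, -18, 0], "roll": 0}, {"jaw": 8, "slide": [-30, -18, 0], "roll": 0}, {"jaw": 8, "slide": [-30, -18, 0], "roll": 0}])

```text
time_s: 12.75
tool_pos: [0.4852, 0.0615, 0.1142]
tcp_rot: [[-0.329, 0.944, 0.034], [0.944, 0.329, -0.001], [-0.012, 0.032, -0.999]]
wrist_force: [1.5, -0.3, -1.2]
grip_width: 0.296
```

```bash
python3 st.py 0.405 -0.2522 0.120
```

```text
12.75 [0.4852 0.0615 0.1142] yaw 109.22 z [ 3.410e-02 -7.000e-04 -9.994e-01] F [ 1.47 -0.27 -1.18] T [-0.011 -0.028  0.022] 0.29555923271914286
tool d mm [-269.8 -178.8   -8.3]
```

>>> jog_arm(plan=[{"jaw": 8, "slide": [-30, -20, -1], "roll": 0}, {"jaw": 8, "slide": [-30, -20, -1], "roll": 0}, {"jaw": 8, "slide": [-30, -20, -1], "roll": 0}, {"jaw": 8, "slide": [-30, -20, -1], "roll": 0}, {"jaw": 8, "slide": [-30, -20, -1], "roll": 0}, {"jaw": 8, "slide": [-30, -20, -1], "roll": 0}, {"jaw": 8, "slide": [-25, -16, -1], "roll": 0}, {"jaw": 8, "slide": [-20, -12, 0], "roll": 0}, {"jaw": 8, "slide": [0, 0, 0], "roll": 0}, {"jaw": 8, "slide": [0, 0, 0], "roll": 0}])

```text
time_s: 13.58
tool_pos: [0.4074, -0.215, 0.112]
tcp_rot: [[-0.322, 0.946, 0.026], [0.947, 0.323, 0.002], [-0.006, 0.025, -1.0]]
wrist_force: [0.0, 0.7, -1.1]
grip_width: 0.295
```

```bash
python3 st.py 0.405 -0.2522 0.120
```

```text
13.5833 [ 0.4074 -0.215   0.112 ] yaw 108.81 z [ 0.0255  0.0021 -0.9997] F [ 0.01  0.7  -1.06] T [-0.005  0.029 -0.01 ] 0.2951112673594328
tool d mm [-34.5 -14.1  -8.2]
```

>>> jog_arm(plan=[{"jaw": 8, "slide": [-17, -7, 0], "roll": 1.4}, {"jaw": 8, "slide": [-16, -7, 0], "roll": 0}, {"jaw": 8, "slide": [0, 0, 8], "roll": 0}, {"jaw": 8, "slide": [0, 0, 12], "roll": 0}, {"jaw": 8, "slide": [0, 0, 12], "roll": 0}, {"jaw": 8, "slide": [0, 0, 12], "roll": 0}, {"jaw": 8, "slide": [0, 0, 10], "roll": 0}, {"jaw": 8, "slide": [0, 0, 0], "roll": 0}, {"jaw": 8, "slide": [0, 0, 0], "roll": 0}])

```text
time_s: 14.33
tool_pos: [0.4044, -0.2388, 0.0501]
tcp_rot: [[-0.307, 0.952, 0.02], [0.952, 0.306, 0.013], [0.006, 0.023, -1.0]]
wrist_force: [-0.7, 0.5, -0.4]
grip_width: 0.295
```

```bash
python3 shot.py w10;python3 st.py 0.405 -0.2522 0.036
```

```text
14.3333 [ 0.4044 -0.2388  0.0501] yaw 107.86 [-0.67  0.46 -0.44] 0.29463574932679654 [-41.3  12.4 -28.2  49.    1.3 -59.1]
14.3833 [ 0.4041 -0.2385  0.0501] yaw 107.86 z [ 0.0193  0.0131 -0.9997] F [-0.77  0.77 -0.49] T [-0.016  0.018  0.029] 0.2888553770616918
tool d mm [-13.4  -3.7  13.9]
```

View pics/w10.png

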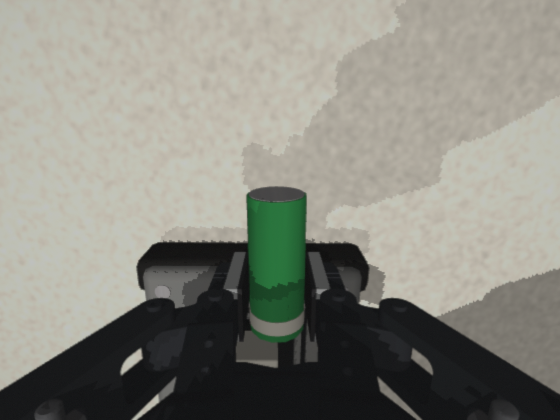

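>>> jog_arm(plan=[{"jaw": 8, "slide": [-7, -2, 0], "roll": 0.5}, {"jaw": 8, "slide": [-7, -2, 0], "roll": 0}, {"jaw": 8, "slide": [0, 0, 4], "roll": 0}, {"jaw": 8, "slide": [0, 0, 5], "roll": 0}, {"jaw": 8, "slide": [0, 0, 3], "roll": 0}, {"jaw": 8, "slide": [0, 0, 0], "roll": 0}, {"jaw": 8, "slide": [0, 0, 0], "roll": 0}])

```text
time_s: 14.97
tool_pos: [0.4068, -0.2552, 0.0389]
tcp_rot: [[-0.298, 0.954, 0.023], [0.954, 0.298, 0.01], [0.003, 0.025, -1.0]]
wrist_force: [-0.4, 0.1, -1.9]
grip_width: 0.292
```

```bash
python3 st.py 0.405 -0.2522 0.030
```

```text
14.9667 [ 0.4068 -0.2552  0.0389] yaw 107.35 z [ 0.0227  0.0102 -0.9997] F [-0.44  0.1  -1.91] T [-0.023  0.046 -0.001] 0.2921939903791414
tool d mm [ 3.4 -1.   8.9]
```

>>> jog_arm(plan=[{"jaw": 8, "slide": [2, -0.5, 2], "roll": 0}, {"jaw": 8, "slide": [0, -0.5, 2], "roll": 0}, {"jaw": 8, "slide": [0, 0, 2], "roll": 0}, {"jaw": 8, "slide": [0, 0, 2], "roll": 0}, {"jaw": 8, "slide": [0, 0, 0], "roll": 0}])

```text
time_s: 15.38
tool_pos: [0.405, -0.253, 0.0302]
tcp_rot: [[-0.298, 0.954, 0.022], [0.954, 0.298, 0.01], [0.003, 0.025, -1.0]]
wrist_force: [0.1, 0.4, -1.3]
grip_width: 0.294
```

>>> jog_arm(plan=[{"jaw": 8, "slide": [0, 0, 1.5], "roll": 0}, {"jaw": 8, "slide": [0, 0, 1.5], "roll": 0}])

```text
time_s: 15.55
tool_pos: [0.4046, -0.2534, 0.0279]
tcp_rot: [[-0.298, 0.954, 0.022], [0.955, 0.298, 0.009], [0.002, 0.023, -1.0]]
wrist_force: [-5.4, 0.7, 10.5]
grip_width: 0.292
```

>>> jog_arm(plan=[{"jaw": 8, "slide": [0, 0, 1.5], "roll": 0}, {"jaw": 8, "slide": [0, 0, 1.5], "roll": 0}])

```text
time_s: 15.72
tool_pos: [0.404, -0.2537, 0.0263]
tcp_rot: [[-0.298, 0.954, 0.021], [0.955, 0.298, 0.008], [0.001, 0.022, -1.0]]
wrist_force: [-4.5, 1.1, 8.6]
grip_width: 0.298
```

>>> jog_arm(plan=[{"jaw": 8, "slide": [0, 0, 1.5], "roll": 0}, {"jaw": 8, "slide": [0, 0, 1.5], "roll": 0}, {"jaw": 8, "slide": [0, 0, 1.5], "roll": 0}])

```text
time_s: 15.97
tool_pos: [0.4033, -0.254, 0.0242]
tcp_rot: [[-0.298, 0.954, 0.02], [0.955, 0.298, 0.006], [-0.0, 0.021, -1.0]]
wrist_force: [-3.8, 0.7, 9.5]
grip_width: 0.295
```

```bash
python3 shot.py w11;python3 st.py 0.405 -0.2522 0.030
```

```text
15.9667 [ 0.4033 -0.254   0.0242] yaw 107.33 [-3.76  0.65  9.51] 0.2945585504839453 [-42.6  14.7 -29.5  45.3   1.  -59.9]
16.0167 [ 0.4033 -0.254   0.0241] yaw 107.33 z [ 0.0197  0.006  -0.9998] F [-3.82  0.77  7.86] T [0.191 0.595 0.07 ] 0.29322215795550277
tool d mm [ 1.2  2.3 -5.9]
```

View pics/w11.png

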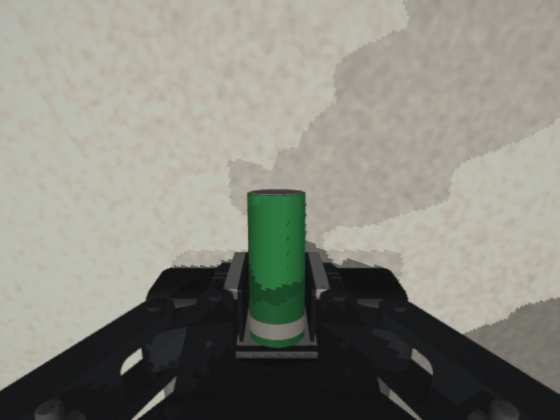

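>>> jog_arm(plan=[{"jaw": 8, "slide": [0, 0, 1.5], "roll": 0}, {"jaw": 8, "slide": [0, 0, 1.2], "roll": 0}])

```text
time_s: 16.18
tool_pos: [0.4029, -0.2542, 0.0231]
tcp_rot: [[-0.298, 0.954, 0.02], [0.955, 0.298, 0.005], [-0.001, 0.02, -1.0]]
wrist_force: [-3.7, 2.1, 8.9]
grip_width: 0.296
```

>>> jog_arm(plan=[{"jaw": 8, "slide": [0, 0, -3], "roll": 0}, {"jaw": 8, "slide": [0, 0, -10], "roll": 0}, {"jaw": 8, "slide": [0, 0, -15], "roll": 0}, {"jaw": 8, "slide": [0, 0, -15], "roll": 0}, {"jaw": 8, "slide": [0, 0, -15], "roll": 0}, {"jaw": 8, "slide": [0, 0, -10], "roll": 0}, {"jaw": 8, "slide": [0, 0, 0], "roll": 0}])

```text
time_s: 16.77
tool_pos: [0.4012, -0.2539, 0.0938]
tcp_rot: [[-0.298, 0.954, 0.019], [0.955, 0.298, 0.006], [0.0, 0.02, -1.0]]
wrist_force: [0.0, 0.4, -0.4]
grip_width: 0.292
```

```bash
python3 shot.py w12;python3 st.py;  python3 - <<'E'
import cv2
a=cv2.imread('pics/w12.png')
cv2.imwrite('pics/c6.png',cv2.resize(a[170:370,200:350],None,fx=4,fy=3,interpolation=cv2.INTER_CUBIC))
E
```

```text
16.7667 [ 0.4012 -0.2539  0.0938] yaw 107.34 [ 0.04  0.37 -0.4 ] 0.29217605542372144 [-42.7  10.3 -23.9  55.2   1.  -60.1]
16.8167 [ 0.401  -0.2537  0.0929] yaw 107.34 z [ 0.0183  0.0066 -0.9998] F [ 0.17 -1.19 -1.3 ] T [-0.034  0.031  0.083] 0.28792556183251533
```

View pics/c6.png

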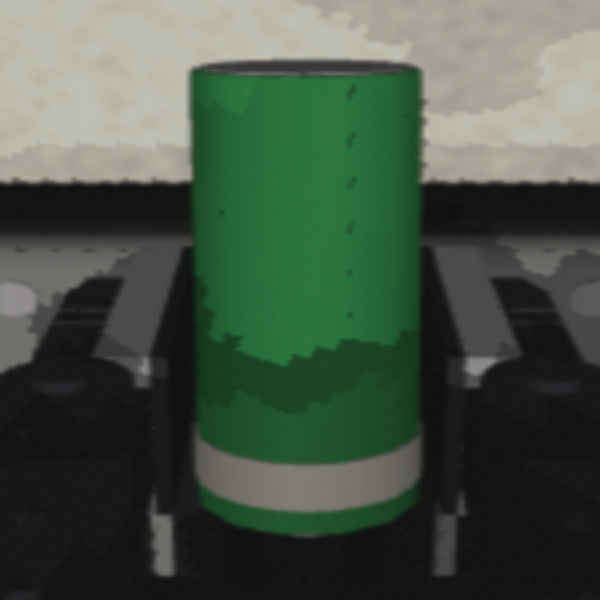

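```bash
cat > fit.py <<'E'
from h import *
from scipy.optimize import least_squares
import pickle
def fit(name,obs):
    s,p=pickle.load(open(name+'.pkl','rb'));Tc=np.array(p["T_tool_cam"]);K,d=p["camera_matrix"],p["dist"]
    def pts(q):
        y,z,f=q;a=np.array([0,np.cos(f),-np.sin(f)]);n=np.array([0,-np.sin(f),-np.cos(f)]);c=np.array([0,y,z])
        return np.array([c-.033*a+.013*n,c-.033*a-.013*n,c+.033*a+.013*n])
    r=least_squares(lambda q:proj(K,d,Tc,pts(q))[:,1]-obs,[-.006,-.03,.1],x_scale=[.01,.01,.1])
    y,z,f=r.x;R=s["tcp_rot"];a=R@np.array([0,np.cos(f),-np.sin(f)])
    print(name,"c y,z mm",y*1e3,z*1e3,"tilt tool",np.degrees(f),"world",np.degrees(np.arcsin(a[2])),r.cost)
    return r.x
if __name__=="__main__":
    a=cv2.imread('pics/w9.png');cv2.imwrite('pics/c7.png',cv2.resize(a[170:370,200:350],None,fx=4,fy=3,interpolation=cv2.INTER_CUBIC))
    fit('w12',[195.7,190,348.3])
E
python3 fit.py
```

```text
w12 c y,z mm -4.9529013725882285 -30.412153174921276 tilt tool 7.394217757049352 world 8.526497677951534 2.463770379186264e-26
```

View pics/c7.png

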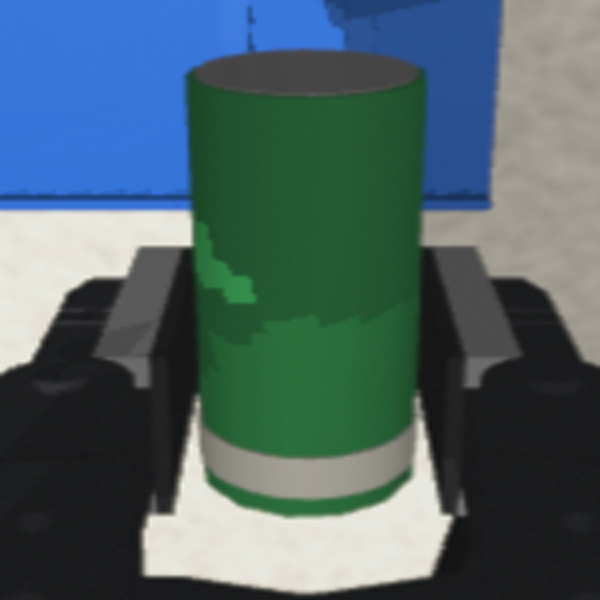

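```bash
python3 -c "
from fit import *
fit('w9',[202,186,341.7])"
```

```text
w9 c y,z mm -5.944911777832183 -28.718023659346038 tilt tool -2.150496754221637 world 0.2140308049899349 6.462348535570529e-27
```

>>> jog_arm(plan=[{"jaw": 8, "slide": [0, -1, 8], "roll": 0}, {"jaw": 8, "slide": [0, 0, 12], "roll": 0}, {"jaw": 8, "slide": [0, 0, 12], "roll": 0}, {"jaw": 8, "slide": [0, 0, 12], "roll": 0}, {"jaw": 8, "slide": [0, 0, 8], "roll": 0}, {"jaw": 8, "slide": [0, 0, 0], "roll": 0}, {"jaw": 8, "slide": [0, 0, 0], "roll": 0}])

```text
time_s: 17.4
tool_pos: [0.3981, -0.2512, 0.0317]
tcp_rot: [[-0.298, 0.954, 0.014], [0.955, 0.298, 0.011], [0.007, 0.016, -1.0]]
wrist_force: [-0.5, -0.4, -1.2]
grip_width: 0.292
```

```bash
cat > tst.py <<'E'
# tool pos in tester coords (mm)
from bench import bot
import numpy as np
s=bot.read_state();R=s["tcp_rot"]
a=np.radians(17.35);u=np.array([np.cos(a),np.sin(a)]);v=np.array([-u[1],u[0]])
r=(s["tool_pos"][:2]-[.5472,-.2078])*1000
F=s["wrist_force"]
print(s["time_s"],"tester x,y,z",(r@u).round(1),(r@v).round(1),(s["tool_pos"][2]*1000).round(1),"yaw",np.degrees(np.arctan2(R[1,0],R[0,0])).round(2),"tilt x,y",(R[:2,2]@u).round(4),(R[:2,2]@v).round(4),"F",(F[:2]@u).round(1),(F[:2]@v).round(1),F[2].round(1),"w",(s["grip_width"]*85.4).round(1))
E
python3 tst.py
```

```text
Traceback (most recent call last):
  File "tst.py", line 8, in <module>
    print(s["time_s"],"tester x,y,z",(r@u).round(1),(r@v).round(1),(s["tool_pos"][2]*1000).round(1),"yaw",np.degrees(np.arctan2(R[1,0],R[0,0])).round(2),"tilt x,y",(R[:2,2]@u).round(4),(R[:2,2]@v).round(4),"F",(F[:2]@u).round(1),(F[:2]@v).round(1),F[2].round(1),"w",(s["grip_width"]*85.4).round(1))
                                                                                                                                                                                                                                                                          ^^^^^^^^^^^^^^^^^^^^^^^^^^^^
AttributeError: 'float' object has no attribute 'round'
```

```bash
sed -i 's/(s\["grip_width"\]\*85.4).round(1)/round(s["grip_width"]*85.4,1)/' tst.py; python3 tst.py
```

```text
17.4 tester x,y,z -155.3 3.0 31.7 yaw 107.34 tilt x,y 0.0162 0.0065 F -0.6 -0.2 -1.2 w 24.9
```

>>> jog_arm(plan=[{"jaw": 8, "slide": [0, 0, 2], "roll": 0}, {"jaw": 8, "slide": [0, 0, 2], "roll": 0}, {"jaw": 8, "slide": [0, 0, 2], "roll": 0}, {"jaw": 8, "slide": [0, 0, 1.5], "roll": 0}, {"jaw": 8, "slide": [0, 0, 1.5], "roll": 0}])

```text
time_s: 17.82
tool_pos: [0.3985, -0.2515, 0.0228]
tcp_rot: [[-0.298, 0.954, 0.014], [0.955, 0.298, 0.01], [0.006, 0.016, -1.0]]
wrist_force: [-3.0, 1.0, 6.6]
grip_width: 0.291
```

```bash
python3 tst.py
```

```text
17.8167 tester x,y,z -154.9 2.6 22.8 yaw 107.34 tilt x,y 0.0164 0.0056 F -2.6 1.9 6.6 w 24.9
```

>>> jog_arm(plan=[{"jaw": 8, "slide": [0, 0, 1.5], "roll": 0}, {"jaw": 8, "slide": [0, 0, 1.5], "roll": 0}, {"jaw": 8, "slide": [0, 0, 1.5], "roll": 0}])

```text
time_s: 18.07
tool_pos: [0.3979, -0.2519, 0.0203]
tcp_rot: [[-0.298, 0.954, 0.013], [0.955, 0.298, 0.009], [0.004, 0.015, -1.0]]
wrist_force: [-2.8, 0.9, 7.9]
grip_width: 0.293
```

```bash
python3 tst.py; python3 shot.py w13;  python3 - <<'E'
import cv2
a=cv2.imread('pics/w13.png')
cv2.imwrite('pics/c8.png',cv2.resize(a[170:370,200:350],None,fx=4,fy=3,interpolation=cv2.INTER_CUBIC))
E
```

```text
18.0667 tester x,y,z -155.6 2.4 20.3 yaw 107.34 tilt x,y 0.0152 0.0042 F -2.4 1.7 7.9 w 25.0
18.0667 [ 0.3979 -0.2519  0.0203] yaw 107.34 [-2.83  0.94  7.88] 0.2931033851673438 [-42.7  14.7 -30.1  45.    0.9 -60.1]
```

View pics/c8.png

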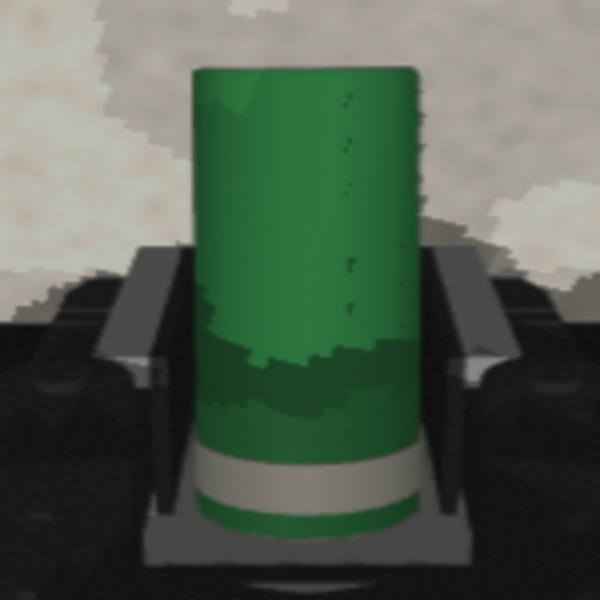

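>>> jog_arm(plan=[{"jaw": 8, "slide": [0, 0, 1.5], "roll": 0}, {"jaw": 8, "slide": [0, 0, 1.5], "roll": 0}, {"jaw": 8, "slide": [0, 0, 1.5], "roll": 0}, {"jaw": 8, "slide": [0, 0, 1.5], "roll": 0}, {"jaw": 8, "slide": [0, 0, 1.5], "roll": 0}, {"jaw": 8, "slide": [0, 0, 1.5], "roll": 0}])

```text
time_s: 18.62
tool_pos: [0.397, -0.2524, 0.016]
tcp_rot: [[-0.298, 0.954, 0.013], [0.955, 0.298, 0.005], [0.001, 0.014, -1.0]]
wrist_force: [-3.3, 2.1, 6.6]
grip_width: 0.292
```

```bash
python3 tst.py; python3 shot.py w14;  python3 - <<'E'
import cv2
a=cv2.imread('pics/w14.png')
cv2.imwrite('pics/c9.png',cv2.resize(a[170:370,200:350],None,fx=4,fy=3,interpolation=cv2.INTER_CUBIC))
E
```

```text
18.6167 tester x,y,z -156.7 2.2 16.0 yaw 107.35 tilt x,y 0.0142 0.0008 F -2.5 3.0 6.6 w 25.0
18.6167 [ 0.397  -0.2524  0.016 ] yaw 107.35 [-3.3   2.15  6.55] 0.2922268110065326 [-42.8  14.9 -30.6  44.2   0.7 -60.1]
```

View pics/c9.png

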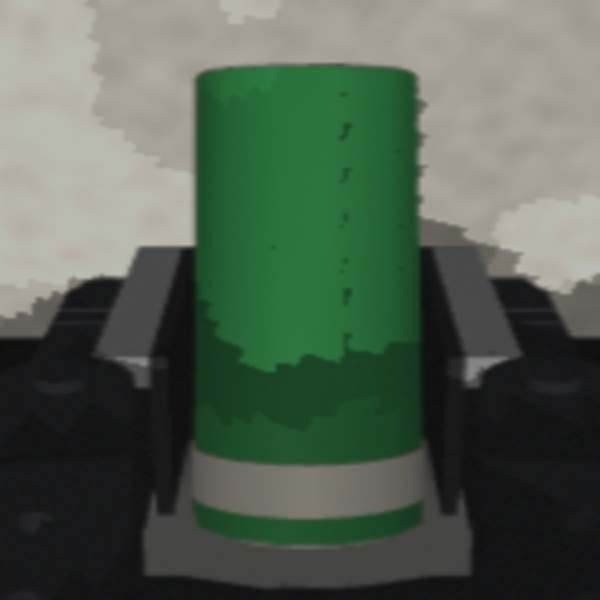

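```bash
cat > fit2.py <<'E'
from h import *
from scipy.optimize import least_squares
import pickle
def fit2(name,rf,rs,rb,wf,wb):
    s,p=pickle.load(open(name+'.pkl','rb'));Tc=np.array(p["T_tool_cam"]);K,d=p["camera_matrix"],p["dist"]
    def mod(q):
        y,z,f=q;a=np.array([0,np.cos(f),-np.sin(f)]);n=np.array([0,-np.sin(f),-np.cos(f)]);c=np.array([0,y,z]);x=np.array([.013,0,0])
        P=proj(K,d,Tc,np.array([c-.033*a+.013*n,c-.033*a+x,c-.033*a-x,c+.033*a+.013*n,c+.03*a+x,c+.03*a-x]))
        return np.array([P[0,1],P[1,1],P[3,1],P[1,0]-P[2,0],P[4,0]-P[5,0]])
    o=np.array([rf,rs,rb,wf,wb])
    r=least_squares(lambda q:mod(q)-o,[-.006,-.03,.2],x_scale=[.01,.01,.1])
    y,z,f=r.x;R=s["tcp_rot"];a=R@np.array([0,np.cos(f),-np.sin(f)])
    print(name,"c y,z mm",y*1e3,z*1e3,"tilt tool",np.degrees(f),"world",np.degrees(np.arcsin(a[2])),"res",r.fun.round(1))
fit2('w9',202,194,341.7,58.75,51.75)
fit2('w12',195.7,193,348.3,57.5,55.5)
fit2('w14',191.7,195,351.7,55,57.5)
E
python3 fit2.py
```

```text
w9 c y,z mm -4.33900451093131 -25.694244825935954 tilt tool 0.21383899793719258 world 2.5783204899500567 res [-0.2  0.5 -0.3  0.1  0.9]
w12 c y,z mm -4.078283738714379 -28.89011247839116 tilt tool 9.685403889632402 world 10.817683654662144 res [-0.3  0.5 -0.1  0.5 -0.1]
w14 c y,z mm -3.5826246446303136 -29.812865073256493 tilt tool 20.68772253687651 world 21.50354201611535 res [-0.1  0.5 -0.4  0.9  0.3]
```

>>> jog_arm(plan=[{"jaw": 8, "slide": [0, 0, 1.6], "roll": 0}, {"jaw": 8, "slide": [0, 0, 1.6], "roll": 0}])

```text
time_s: 18.83
tool_pos: [0.3968, -0.2526, 0.0144]
tcp_rot: [[-0.298, 0.954, 0.013], [0.955, 0.298, 0.004], [-0.0, 0.014, -1.0]]
wrist_force: [-4.3, 1.0, 6.8]
grip_width: 0.294
```

>>> jog_arm(plan=[{"jaw": 8, "slide": [0, 0, -3], "roll": 0}, {"jaw": 8, "slide": [0, 0, -10], "roll": 0}, {"jaw": 8, "slide": [0, 0, -18], "roll": 0}, {"jaw": 8, "slide": [0, 0, -18], "roll": 0}, {"jaw": 8, "slide": [0, 0, -18], "roll": 0}, {"jaw": 8, "slide": [0, 0, -15], "roll": 0}, {"jaw": 8, "slide": [0, 0, -10], "roll": 0}, {"jaw": 8, "slide": [0, 0, 0], "roll": 0}])

```text
time_s: 19.5
tool_pos: [0.396, -0.2532, 0.1119]
tcp_rot: [[-0.298, 0.954, 0.016], [0.955, 0.298, 0.003], [-0.002, 0.016, -1.0]]
wrist_force: [1.0, -1.1, -1.5]
grip_width: 0.294
```

```bash
python3 tst.py; python3 shot.py w15;  python3 - <<'E'
import cv2
a=cv2.imread('pics/w15.png')
cv2.imwrite('pics/c10.png',cv2.resize(a[170:370,200:350],None,fx=4,fy=3,interpolation=cv2.INTER_CUBIC))
from bench import bot
p=bot.get_image("scene");cv2.imwrite('pics/s15.png',p["pixels"][:,:,::-1])
cv2.imwrite('pics/s15c.png',cv2.resize(p["pixels"][90:240,150:350,::-1],None,fx=4,fy=4,interpolation=cv2.INTER_CUBIC))
E
```

```text
19.5 tester x,y,z -157.9 1.7 111.9 yaw 107.35 tilt x,y 0.0156 -0.0022 F 0.6 -1.4 -1.5 w 25.1
19.5 [ 0.396  -0.2532  0.1119] yaw 107.35 [ 0.99 -1.13 -1.45] 0.2942707362587379 [-42.9   8.9 -22.8  57.7   0.7 -60.2]
```

View pics/c10.png

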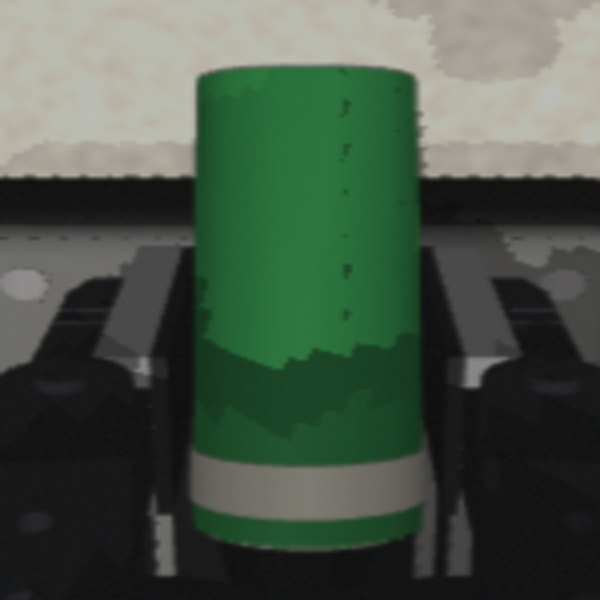

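View pics/s15c.png

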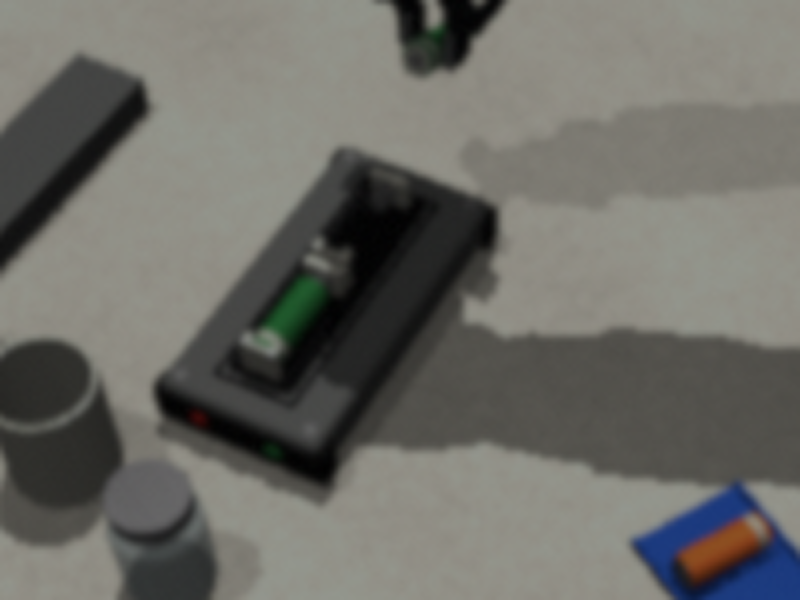

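```bash
cat >> fit2.py <<'E'
fit2('w15',192.3,195.2,353.3,55,59)
E
python3 fit2.py
```

```text
w9 c y,z mm -4.33900451093131 -25.694244825935954 tilt tool 0.21383899793719258 world 2.5783204899500567 res [-0.2  0.5 -0.3  0.1  0.9]
w12 c y,z mm -4.078283738714379 -28.89011247839116 tilt tool 9.685403889632402 world 10.817683654662144 res [-0.3  0.5 -0.1  0.5 -0.1]
w14 c y,z mm -3.5826246446303136 -29.812865073256493 tilt tool 20.68772253687651 world 21.50354201611535 res [-0.1  0.5 -0.4  0.9  0.3]
w15 c y,z mm -3.693086147723023 -31.069444709682784 tilt tool 21.637250157341796 world 22.52860564877471 res [-0.6  0.9 -0.2  1.2 -0.5]
```

>>> jog_arm(plan=[{"jaw": 8, "slide": [0, 12, 0], "roll": 0}, {"jaw": 8, "slide": [0, 22, 0], "roll": 0}, {"jaw": 8, "slide": [0, 22, 0], "roll": 0}, {"jaw": 8, "slide": [0, 22, 0], "roll": 0}, {"jaw": 8, "slide": [0, 22, 0], "roll": 0}, {"jaw": 8, "slide": [0, 18, 0], "roll": 0}, {"jaw": 8, "slide": [0, 8, 0], "roll": 0}, {"jaw": 8, "slide": [0, 0, 0], "roll": 0}, {"jaw": 8, "slide": [0, 0, 0], "roll": 0}])

```text
time_s: 20.35
tool_pos: [0.52, -0.2081, 0.1012]
tcp_rot: [[-0.296, 0.955, 0.003], [0.955, 0.296, 0.013], [0.011, 0.007, -1.0]]
wrist_force: [0.3, -0.2, -0.2]
grip_width: 0.296
```

```bash
python3 tst.py; python3 shot.py w16
```

```text
20.35 tester x,y,z -26.1 7.8 101.2 yaw 107.23 tilt x,y 0.0067 0.0113 F 0.2 -0.3 -0.2 w 25.3
20.35 [ 0.52   -0.2081  0.1012] yaw 107.23 [ 0.28 -0.21 -0.23] 0.2959674515359578 [-30.4  19.5 -10.4  60.4   0.7 -47.7]
```

View pics/w16.png

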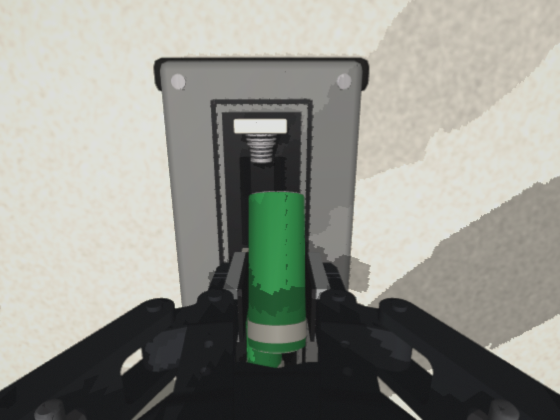

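```bash
python3 - <<'E'
from h import *
import pickle
a=cv2.imread('pics/w16.png');cv2.imwrite('pics/c11.png',cv2.resize(a[50:200,150:370],None,fx=3.6,fy=3.6,interpolation=cv2.INTER_CUBIC))
s,p=pickle.load(open('w16.pkl','rb'));T=cam_pose(p,s);K,d=p["camera_matrix"],p["dist"]
an=np.radians(17.35);u=np.array([np.cos(an),np.sin(an)]);v=np.array([-u[1],u[0]])
def tc(uv,z):
    P=back(K,d,T,[uv],z)[0][:2];r=(P-[.5472,-.2078])*1e3;return (r@u).round(1),(r@v).round(1)
print("screws",tc((178,81.5),.046),tc((343,80.5),.046))
for z in (.072,.076): print("blk",z,[tc(q,z) for q in ((234,119),(287,119),(234,133),(287,133))])
R=s["tcp_rot"];print("tip proj",proj(K,d,T,s["tool_pos"]+R@np.array([0,-.011,-.0245])),proj(K,d,T,s["tool_pos"]+R@np.array([0,-.035,-.033])))
E
```

```text
screws (np.float64(-116.9), np.float64(-51.8)) (np.float64(-117.3), np.float64(52.2))
blk 0.072 [(np.float64(-94.3), np.float64(-14.5)), (np.float64(-94.2), np.float64(15.8)), (np.float64(-86.5), np.float64(-14.8)), (np.float64(-86.4), np.float64(15.9))]
blk 0.076 [(np.float64(-94.4), np.float64(-14.1)), (np.float64(-94.3), np.float64(15.7)), (np.float64(-86.7), np.float64(-14.4)), (np.float64(-86.6), np.float64(15.7))]
tip proj [[273.42550345 247.70958939]] [[273.09680188 202.44624931]]
```

View pics/c11.png

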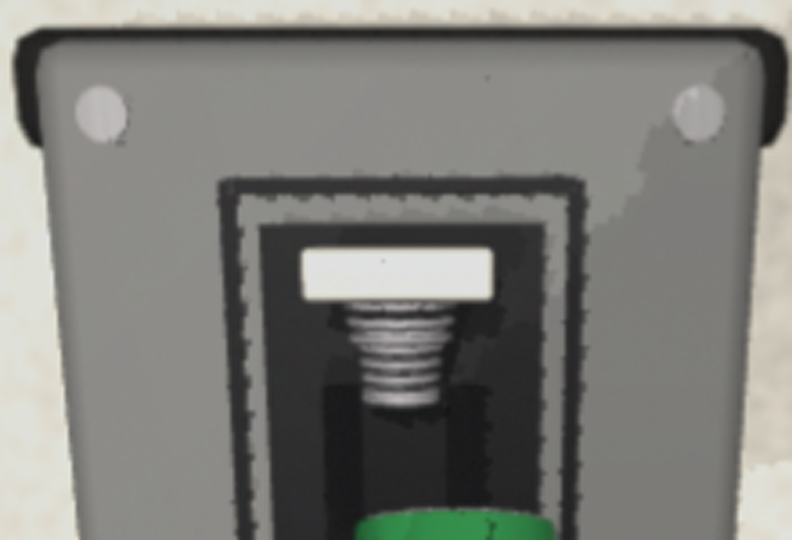

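>>> jog_arm(plan=[{"jaw": 8, "slide": [-5, -1, 0], "roll": 0}, {"jaw": 8, "slide": [-4, -1, 3], "roll": 0}, {"jaw": 8, "slide": [0, 0, 6], "roll": 0}, {"jaw": 8, "slide": [0, 0, 8], "roll": 0}, {"jaw": 8, "slide": [0, 0, 8], "roll": 0}, {"jaw": 8, "slide": [0, 0, 5], "roll": 0}, {"jaw": 8, "slide": [0, 0, 0], "roll": 0}, {"jaw": 8, "slide": [0, 0, 0], "roll": 0}])

```text
time_s: 21.07
tool_pos: [0.5156, -0.2195, 0.0669]
tcp_rot: [[-0.29, 0.957, -0.0], [0.957, 0.29, 0.014], [0.014, 0.004, -1.0]]
wrist_force: [-0.3, 0.5, 0.1]
grip_width: 0.287
```

```bash
python3 tst.py; python3 shot.py w17; python3 - <<'E'
import cv2
a=cv2.imread('pics/w17.png');cv2.imwrite('pics/c12.png',cv2.resize(a[90:360,180:370],None,fx=3,fy=2.2,interpolation=cv2.INTER_CUBIC))
E
```

```text
21.0667 tester x,y,z -33.7 -1.7 66.9 yaw 106.88 tilt x,y 0.0039 0.0135 F -0.2 0.5 0.1 w 24.5
21.0667 [ 0.5156 -0.2195  0.0669] yaw 106.88 [-0.32  0.47  0.06] 0.2869896590406548 [-31.7  21.2 -13.   56.2   0.7 -48.5]
```

View pics/c12.png

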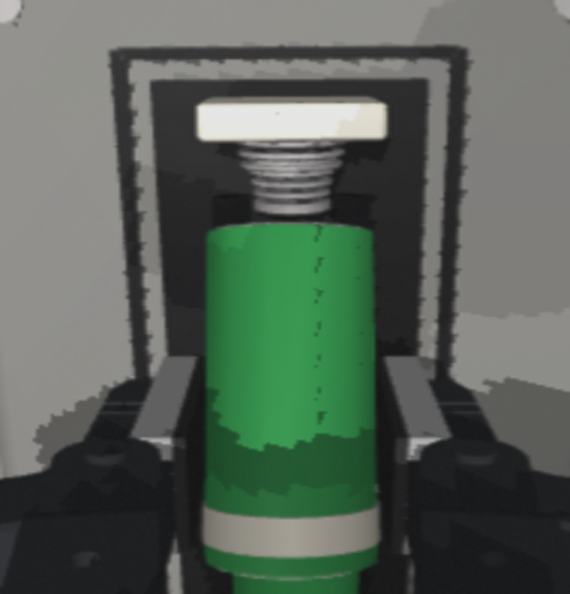

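>>> jog_arm(plan=[{"jaw": 8, "slide": [0, 4, 0], "roll": -0.5}, {"jaw": 8, "slide": [0, 3, 2], "roll": 0}, {"jaw": 8, "slide": [0, 0, 4], "roll": 0}, {"jaw": 8, "slide": [0, 0, 4], "roll": 0}, {"jaw": 8, "slide": [0, 0, 3], "roll": 0}, {"jaw": 8, "slide": [0, 0, 0], "roll": 0}])

```text
time_s: 21.62
tool_pos: [0.5244, -0.2169, 0.0539]
tcp_rot: [[-0.301, 0.954, 0.002], [0.954, 0.301, 0.013], [0.012, 0.006, -1.0]]
wrist_force: [-0.8, 0.0, -0.9]
grip_width: 0.294
```

```bash
python3 tst.py
```

```text
21.6167 tester x,y,z -24.5 -1.9 53.9 yaw 107.51 tilt x,y 0.0056 0.0117 F -0.7 0.3 -0.9 w 25.1
```

>>> jog_arm(plan=[{"jaw": 8, "slide": [0.8, -2, 0], "roll": 0}, {"jaw": 8, "slide": [0.5, -2, 1], "roll": 0}, {"jaw": 8, "slide": [0, -1, 1], "roll": 0}, {"jaw": 8, "slide": [0, 0, 1], "roll": 0}, {"jaw": 8, "slide": [0, 0, 0], "roll": 0}])

```text
time_s: 22.03
tool_pos: [0.5186, -0.2172, 0.0509]
tcp_rot: [[-0.301, 0.954, 0.002], [0.954, 0.301, 0.013], [0.012, 0.006, -1.0]]
wrist_force: [0.0, -0.4, 0.9]
grip_width: 0.296
```

```bash
python3 tst.py
```

```text
22.0333 tester x,y,z -30.0 -0.4 50.9 yaw 107.5 tilt x,y 0.0059 0.0116 F -0.1 -0.4 0.9 w 25.2
```

>>> jog_arm(plan=[{"jaw": 8, "slide": [0, -1, 0], "roll": 0}, {"jaw": 8, "slide": [0, -1, 0], "roll": 0}, {"jaw": 8, "slide": [0, -1, 0], "roll": 0}, {"jaw": 8, "slide": [0, 0, 0], "roll": 0}])

```text
time_s: 22.37
tool_pos: [0.5155, -0.2184, 0.0511]
tcp_rot: [[-0.301, 0.954, 0.003], [0.954, 0.3, 0.012], [0.011, 0.006, -1.0]]
wrist_force: [-0.9, 0.2, -1.8]
grip_width: 0.292
```

```bash
python3 tst.py
```

```text
22.3667 tester x,y,z -33.4 -0.7 51.1 yaw 107.49 tilt x,y 0.0061 0.0111 F -0.8 0.5 -1.8 w 24.9
```

>>> jog_arm(plan=[{"jaw": 8, "slide": [0, -1, 0], "roll": 0}, {"jaw": 8, "slide": [0, -1, 0], "roll": 0}, {"jaw": 8, "slide": [0, 0, 0], "roll": 0}])

```text
time_s: 22.62
tool_pos: [0.5144, -0.2189, 0.0512]
tcp_rot: [[-0.301, 0.954, 0.005], [0.954, 0.301, 0.013], [0.011, 0.008, -1.0]]
wrist_force: [1.0, 0.6, -0.8]
grip_width: 0.294
```

```bash
python3 tst.py
```

```text
22.6167 tester x,y,z -34.6 -0.8 51.2 yaw 107.5 tilt x,y 0.0082 0.0111 F 1.2 0.2 -0.8 w 25.1
```

>>> jog_arm(plan=[{"jaw": 8, "slide": [0, -1, 0], "roll": 0}, {"jaw": 8, "slide": [0, -1, 0], "roll": 0}, {"jaw": 8, "slide": [0, 0, 0], "roll": 0}])

```text
time_s: 22.87
tool_pos: [0.5138, -0.2193, 0.0516]
tcp_rot: [[-0.301, 0.953, 0.007], [0.953, 0.301, 0.013], [0.011, 0.011, -1.0]]
wrist_force: [2.7, 1.1, 0.1]
grip_width: 0.294
```

```bash
python3 tst.py;python3 shot.py w18; python3 tst.py; python3 - <<'E'
import cv2
a=cv2.imread('pics/w18.png');cv2.imwrite('pics/c13.png',cv2.resize(a[90:360,180:370],None,fx=3,fy=2.2,interpolation=cv2.INTER_CUBIC))
E
```

```text
22.8667 tester x,y,z -35.4 -1.0 51.6 yaw 107.54 tilt x,y 0.011 0.0107 F 2.9 0.2 0.1 w 25.1
22.8667 [ 0.5138 -0.2193  0.0516] yaw 107.54 [2.75 1.06 0.06] 0.2941737326134281 [-31.9  21.5 -15.   53.6   0.9 -49.4]
22.9167 tester x,y,z -35.3 -1.1 51.6 yaw 107.54 tilt x,y 0.0109 0.0106 F 2.4 -0.3 -0.6 w 24.6
```

View pics/c13.png

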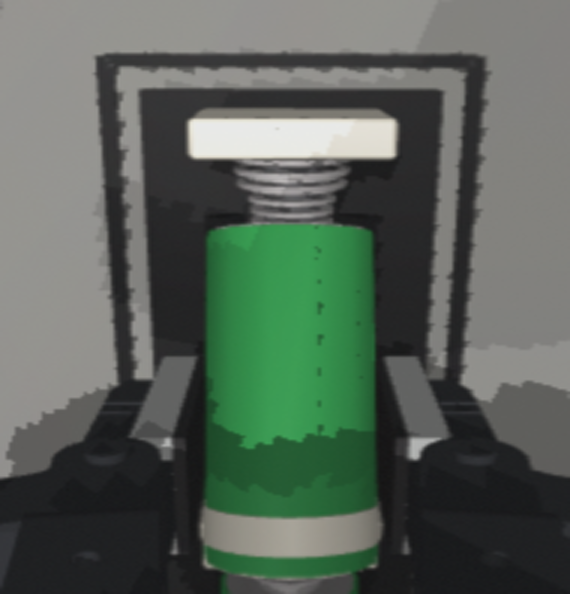

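>>> jog_arm(plan=[{"jaw": 8, "slide": [0, -1.5, 0.1], "roll": 0}, {"jaw": 8, "slide": [0, -1.5, 0.1], "roll": 0}, {"jaw": 8, "slide": [0, -1.5, 0.1], "roll": 0}, {"jaw": 8, "slide": [0, -1.5, 0.1], "roll": 0}, {"jaw": 8, "slide": [0, -1.5, 0.1], "roll": 0}])

```text
time_s: 23.33
tool_pos: [0.5092, -0.2211, 0.0519]
tcp_rot: [[-0.303, 0.953, 0.013], [0.953, 0.303, 0.015], [0.01, 0.017, -1.0]]
wrist_force: [4.7, 1.5, 0.8]
grip_width: 0.294
```

```bash
python3 tst.py
```

```text
23.3333 tester x,y,z -40.3 -1.4 51.9 yaw 107.63 tilt x,y 0.017 0.0101 F 4.9 -0.0 0.8 w 25.1
```

>>> jog_arm(plan=[{"jaw": 8, "slide": [0, -1.5, 0.1], "roll": 0}, {"jaw": 8, "slide": [0, -1.5, 0.1], "roll": 0}, {"jaw": 8, "slide": [0, -1, 0.1], "roll": 0}, {"jaw": 8, "slide": [0, -0.3, 0], "roll": 0}])

```text
time_s: 23.67
tool_pos: [0.5082, -0.2224, 0.0531]
tcp_rot: [[-0.304, 0.952, 0.021], [0.953, 0.304, 0.015], [0.008, 0.025, -1.0]]
wrist_force: [4.0, 2.6, -0.3]
grip_width: 0.293
```

```bash
python3 tst.py;python3 shot.py w19; python3 tst.py; python3 - <<'E'
import cv2
a=cv2.imread('pics/w19.png');cv2.imwrite('pics/c14.png',cv2.resize(a[90:360,180:370],None,fx=3,fy=2.2,interpolation=cv2.INTER_CUBIC))
E
```

```text
23.6667 tester x,y,z -41.6 -2.3 53.1 yaw 107.69 tilt x,y 0.0248 0.0083 F 4.6 1.3 -0.3 w 25.0
23.6667 [ 0.5082 -0.2224  0.0531] yaw 107.69 [ 4.05  2.6  -0.26] 0.2932568155986402 [-32.8  20.5 -16.2  52.7   1.4 -50.4]
23.7167 tester x,y,z -41.5 -2.4 53.2 yaw 107.69 tilt x,y 0.025 0.0081 F 5.2 0.5 -0.1 w 24.9
```

View pics/c14.png

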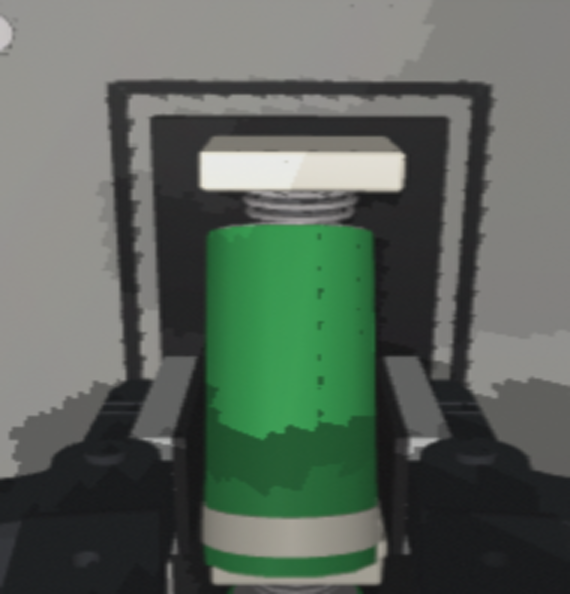

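>>> jog_arm(plan=[{"jaw": 8, "slide": [1, -2, 0.5], "roll": 0.3}, {"jaw": 8, "slide": [0.6, -2, 0.5], "roll": 0}])

```text
time_s: 23.88
tool_pos: [0.507, -0.2231, 0.0535]
tcp_rot: [[-0.299, 0.954, 0.028], [0.954, 0.299, 0.014], [0.005, 0.031, -1.0]]
wrist_force: [6.1, 2.2, -0.7]
grip_width: 0.291
```

```bash
python3 tst.py
```

```text
23.8833 tester x,y,z -42.9 -2.6 53.5 yaw 107.43 tilt x,y 0.0306 0.0047 F 6.5 0.3 -0.7 w 24.8
```

>>> jog_arm(plan=[{"jaw": 8, "slide": [1, -2, 1], "roll": 0}, {"jaw": 8, "slide": [0.6, -1.5, 1], "roll": 0}])

```text
time_s: 24.05
tool_pos: [0.5066, -0.2234, 0.0532]
tcp_rot: [[-0.3, 0.953, 0.035], [0.954, 0.3, 0.012], [0.001, 0.037, -0.999]]
wrist_force: [6.5, 4.0, 2.4]
grip_width: 0.297
```

```bash
python3 tst.py;python3 shot.py w20; python3 tst.py; python3 - <<'E'
import cv2
a=cv2.imread('pics/w20.png');cv2.imwrite('pics/c15.png',cv2.resize(a[90:360,180:370],None,fx=3,fy=2.2,interpolation=cv2.INTER_CUBIC))
from bench import bot
p=bot.get_image("scene");cv2.imwrite('pics/s20.png',cv2.resize(p["pixels"][90:240,150:350,::-1],None,fx=4,fy=4,interpolation=cv2.INTER_CUBIC))
E
```

```text
24.05 tester x,y,z -43.5 -2.8 53.2 yaw 107.46 tilt x,y 0.0373 0.0013 F 7.4 1.9 2.4 w 25.3
24.05 [ 0.5066 -0.2234  0.0532] yaw 107.46 [6.46 3.99 2.42] 0.29669869359642 [-33.1  19.8 -17.3  51.6   1.7 -50.6]
24.1 tester x,y,z -43.5 -2.7 53.2 yaw 107.47 tilt x,y 0.0374 0.0013 F 6.8 0.1 2.4 w 24.8
```

View pics/c15.png

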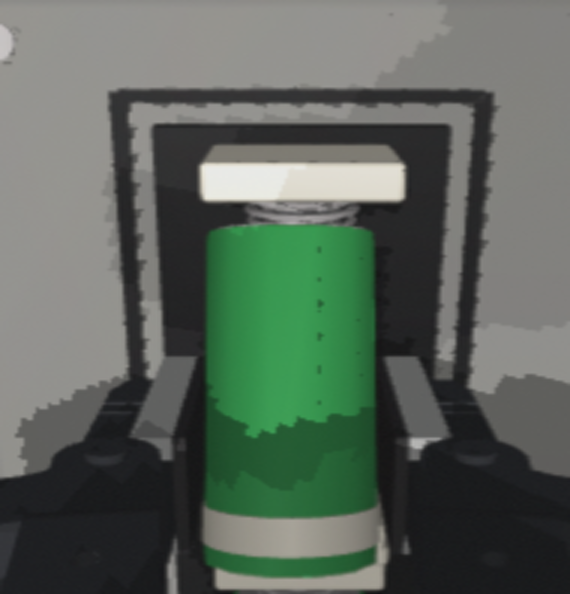

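View pics/s20.png

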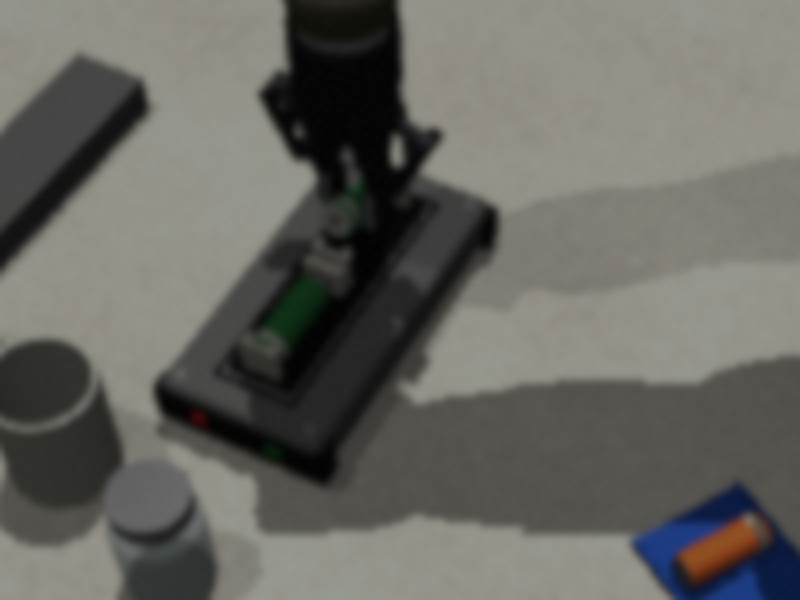

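>>> jog_arm(plan=[{"jaw": 8, "slide": [0, 2, -3], "roll": 0}, {"jaw": 8, "slide": [0, 3, -6], "roll": 0}, {"jaw": 8, "slide": [1, 0, -8], "roll": 0}, {"jaw": 8, "slide": [1, 0, -8], "roll": 0}, {"jaw": 8, "slide": [0, 0, -4], "roll": 0}, {"jaw": 8, "slide": [0, 0, 0], "roll": 0}])

```text
time_s: 24.65
tool_pos: [0.506, -0.221, 0.0847]
tcp_rot: [[-0.299, 0.954, 0.028], [0.954, 0.298, 0.01], [0.001, 0.03, -1.0]]
wrist_force: [-0.1, -0.5, -0.6]
grip_width: 0.293
```

```bash
python3 tst.py
```

```text
24.65 tester x,y,z -43.3 -0.3 84.7 yaw 107.37 tilt x,y 0.0299 0.0012 F -0.3 -0.5 -0.6 w 25.0
```

>>> jog_arm(plan=[{"jaw": 8, "slide": [0, -5, 0], "roll": 0}, {"jaw": 8, "slide": [0, -5, 0], "roll": 0}, {"jaw": 8, "slide": [0, -3, 3], "roll": 0}, {"jaw": 8, "slide": [0, 0, 3], "roll": 0}, {"jaw": 8, "slide": [0, 0, 3], "roll": 0}, {"jaw": 8, "slide": [0, 0, 0], "roll": 0}])

```text
time_s: 25.15
tool_pos: [0.4905, -0.2253, 0.0738]
tcp_rot: [[-0.297, 0.954, 0.026], [0.955, 0.297, 0.01], [0.002, 0.027, -1.0]]
wrist_force: [-0.3, 0.4, -0.5]
grip_width: 0.296
```

```bash
python3 tst.py;python3 shot.py w21
```

```text
25.15 tester x,y,z -59.4 0.2 73.8 yaw 107.29 tilt x,y 0.0275 0.0021 F -0.2 0.4 -0.5 w 25.3
25.15 [ 0.4905 -0.2253  0.0738] yaw 107.29 [-0.28  0.36 -0.5 ] 0.2959477522014479 [-34.   17.7 -17.1  54.3   1.3 -51.3]
```

View pics/w21.png

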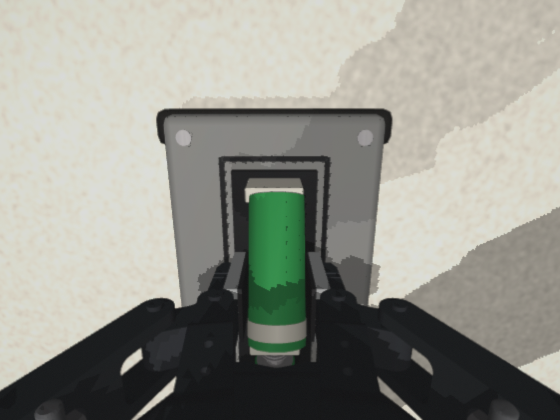

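>>> jog_arm(plan=[{"jaw": 8, "slide": [0, 0, 1.5], "roll": 0}, {"jaw": 8, "slide": [0, 0, 1.5], "roll": 0}, {"jaw": 8, "slide": [0, 0, 1.2], "roll": 0}, {"jaw": 8, "slide": [0, 0, 0], "roll": 0}])

```text
time_s: 25.53
tool_pos: [0.491, -0.2252, 0.0689]
tcp_rot: [[-0.298, 0.954, 0.025], [0.955, 0.298, 0.01], [0.002, 0.027, -1.0]]
wrist_force: [-0.2, 0.3, -0.6]
grip_width: 0.292
```

>>> jog_arm(plan=[{"jaw": 8, "slide": [0, 0, 1.2], "roll": 0}, {"jaw": 8, "slide": [0, 0, 1.2], "roll": 0}])

```text
time_s: 25.7
tool_pos: [0.4916, -0.2254, 0.0674]
tcp_rot: [[-0.298, 0.954, 0.026], [0.955, 0.298, 0.01], [0.001, 0.028, -1.0]]
wrist_force: [-0.3, 1.8, 5.1]
grip_width: 0.287
```

>>> jog_arm(plan=[{"jaw": 8, "slide": [0, 0, 1.2], "roll": 0}, {"jaw": 8, "slide": [0, 0, 1.2], "roll": 0}])

```text
time_s: 25.87
tool_pos: [0.4926, -0.2253, 0.0665]
tcp_rot: [[-0.298, 0.954, 0.029], [0.955, 0.298, 0.009], [0.0, 0.03, -1.0]]
wrist_force: [-0.7, 1.2, 6.0]
grip_width: 0.293
```

>>> jog_arm(plan=[{"jaw": 8, "slide": [0, -0.5, 1.5], "roll": 0}, {"jaw": 8, "slide": [0, -0.5, 1.5], "roll": 0}, {"jaw": 8, "slide": [0, -0.5, 1.5], "roll": 0}, {"jaw": 8, "slide": [0, -0.5, 1.5], "roll": 0}])

```text
time_s: 26.2
tool_pos: [0.4944, -0.2253, 0.0646]
tcp_rot: [[-0.3, 0.953, 0.037], [0.954, 0.299, 0.009], [-0.003, 0.038, -0.999]]
wrist_force: [0.4, 2.7, 6.0]
grip_width: 0.293
```

```bash
python3 tst.py;python3 shot.py w22;python3 - <<'E'
import cv2
a=cv2.imread('pics/w22.png');cv2.imwrite('pics/c16.png',cv2.resize(a[170:370,200:350],None,fx=4,fy=3,interpolation=cv2.INTER_CUBIC))
E
```

```text
26.2 tester x,y,z -55.6 -1.0 64.6 yaw 107.43 tilt x,y 0.0378 -0.0024 F 1.2 2.4 6.0 w 25.0
26.2 [ 0.4944 -0.2253  0.0646] yaw 107.43 [0.45 2.7  6.01] 0.2932473969404269 [-33.9  18.  -18.1  52.4   1.6 -51.4]
```

View pics/c16.png

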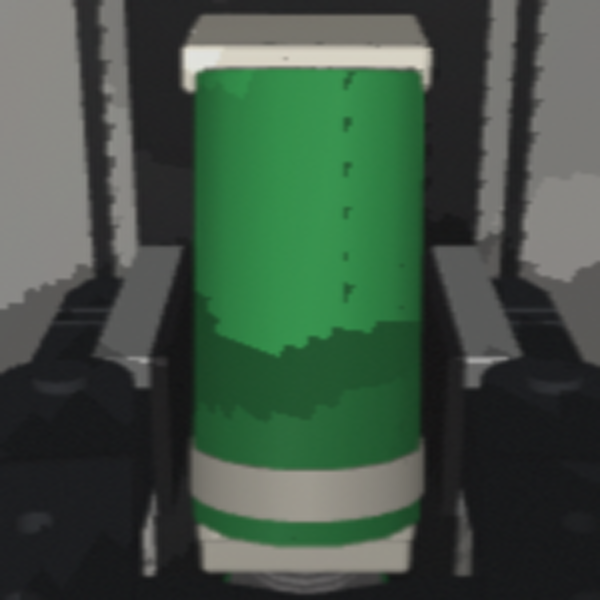

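```bash
python3 -c "
from fit2 import *
print()
fit2('w22',192.5,193.5,352.7,57.5,58.5)"|tail -1
```

```text
w22 c y,z mm -4.645571942570313 -31.988699123585818 tilt tool 16.154507100211113 world 18.323094612313188 res [-0.4  0.3  0.1  0.3 -0.7]
```

>>> jog_arm(plan=[{"jaw": 8, "slide": [0, 0, -4], "roll": 0}, {"jaw": 8, "slide": [0, 3, -8], "roll": 0}, {"jaw": 8, "slide": [0, 7, -4], "roll": 0}, {"jaw": 8, "slide": [0, 8, 0], "roll": 0}, {"jaw": 8, "slide": [0, 7, 0], "roll": 0}, {"jaw": 8, "slide": [0, 2, 0], "roll": 0}, {"jaw": 8, "slide": [0, 0, 0], "roll": 0}, {"jaw": 8, "slide": [0, 0, 0], "roll": 0}])

```text
time_s: 26.92
tool_pos: [0.5237, -0.2165, 0.0834]
tcp_rot: [[-0.301, 0.953, 0.039], [0.954, 0.301, 0.008], [-0.004, 0.039, -0.999]]
wrist_force: [0.5, -0.7, -1.0]
grip_width: 0.293
```

```bash
python3 tst.py
```

```text
26.9167 tester x,y,z -25.0 -1.3 83.4 yaw 107.5 tilt x,y 0.0393 -0.0038 F 0.3 -0.8 -1.0 w 25.0
```

>>> jog_arm(plan=[{"jaw": 8, "slide": [0, -1, 4], "roll": 0}, {"jaw": 8, "slide": [0, 0, 7], "roll": 0}, {"jaw": 8, "slide": [0, 0, 7], "roll": 0}, {"jaw": 8, "slide": [0, 0, 5], "roll": 0}, {"jaw": 8, "slide": [0, 0, 2], "roll": 0}, {"jaw": 8, "slide": [0, 0, 0], "roll": 0}, {"jaw": 8, "slide": [0, 0, 0], "roll": 0}])

```text
time_s: 27.5
tool_pos: [0.5212, -0.2158, 0.0532]
tcp_rot: [[-0.3, 0.953, 0.034], [0.954, 0.3, 0.01], [-0.0, 0.036, -0.999]]
wrist_force: [0.3, -0.3, -0.6]
grip_width: 0.292
```

```bash
python3 tst.py
```

```text
27.5 tester x,y,z -27.2 0.2 53.2 yaw 107.45 tilt x,y 0.0356 -0.0001 F 0.2 -0.3 -0.6 w 25.0
```

>>> jog_arm(plan=[{"jaw": 8, "slide": [-1, -2, 0], "roll": 0}, {"jaw": 8, "slide": [0, -2, 0], "roll": 0}, {"jaw": 8, "slide": [0, 0, 0.3], "roll": 0}])

```text
time_s: 27.75
tool_pos: [0.5175, -0.2183, 0.053]
tcp_rot: [[-0.3, 0.953, 0.034], [0.954, 0.3, 0.01], [-0.0, 0.036, -0.999]]
wrist_force: [-0.4, -0.3, -0.8]
grip_width: 0.294
```

```bash
python3 tst.py
```

```text
27.75 tester x,y,z -31.5 -1.1 53.0 yaw 107.45 tilt x,y 0.0356 -0.0004 F -0.5 -0.2 -0.8 w 25.1
```

>>> jog_arm(plan=[{"jaw": 8, "slide": [0, -2, 0.3], "roll": 0}, {"jaw": 8, "slide": [0, -2, 0.3], "roll": 0}, {"jaw": 8, "slide": [0, -2, 0.3], "roll": 0}, {"jaw": 8, "slide": [0.3, -2, 0.3], "roll": 0}])

```text
time_s: 28.08
tool_pos: [0.5127, -0.2205, 0.0532]
tcp_rot: [[-0.301, 0.953, 0.042], [0.954, 0.301, 0.011], [-0.002, 0.043, -0.999]]
wrist_force: [3.8, 1.5, 0.3]
grip_width: 0.295
```

```bash
python3 tst.py
```

```text
28.0833 tester x,y,z -36.7 -1.9 53.2 yaw 107.51 tilt x,y 0.0429 -0.0022 F 4.1 0.3 0.3 w 25.2
```

>>> jog_arm(plan=[{"jaw": 8, "slide": [0.5, -2.2, 0.5], "roll": 0}, {"jaw": 8, "slide": [0.5, -2.2, 0.5], "roll": 0}, {"jaw": 8, "slide": [0.5, -2.2, 0.7], "roll": 0}, {"jaw": 8, "slide": [0.5, -2, 0.8], "roll": 0}])

```text
time_s: 28.42
tool_pos: [0.509, -0.2218, 0.0531]
tcp_rot: [[-0.303, 0.952, 0.054], [0.953, 0.303, 0.01], [-0.007, 0.054, -0.999]]
wrist_force: [5.3, 3.3, 2.1]
grip_width: 0.294
```

```bash
python3 tst.py
```

```text
28.4167 tester x,y,z -40.6 -2.0 53.1 yaw 107.61 tilt x,y 0.0543 -0.0067 F 6.0 1.6 2.1 w 25.1
```

>>> jog_arm(plan=[{"jaw": 8, "slide": [0.8, -1.2, 1.8], "roll": 0.2}, {"jaw": 8, "slide": [0.8, -1.2, 1.8], "roll": 0}, {"jaw": 8, "slide": [0.5, -1.2, 1.8], "roll": 0}])

```text
time_s: 28.67
tool_pos: [0.5105, -0.2221, 0.0513]
tcp_rot: [[-0.3, 0.952, 0.066], [0.954, 0.301, 0.007], [-0.013, 0.065, -0.998]]
wrist_force: [5.3, 2.6, 3.5]
grip_width: 0.294
```

```bash
python3 tst.py;python3 shot.py w23;python3 tst.py;python3 - <<'E'
import cv2
a=cv2.imread('pics/w23.png');cv2.imwrite('pics/c17.png',cv2.resize(a[90:360,180:370],None,fx=3,fy=2.2,interpolation=cv2.INTER_CUBIC))
E
```

```text
28.6667 tester x,y,z -39.3 -2.8 51.3 yaw 107.48 tilt x,y 0.0651 -0.0131 F 5.8 0.9 3.5 w 25.1
28.6667 [ 0.5105 -0.2221  0.0513] yaw 107.48 [5.28 2.61 3.46] 0.2943423132196801 [-33.2  18.9 -19.1  49.1   2.4 -50.6]
28.7167 tester x,y,z -39.3 -2.8 51.1 yaw 107.48 tilt x,y 0.0651 -0.0132 F 5.6 0.2 1.9 w 25.1
```

View pics/c17.png

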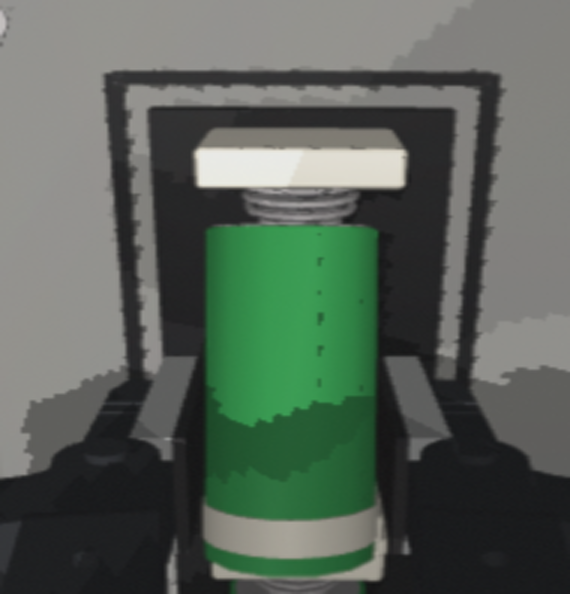

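>>> jog_arm(plan=[{"jaw": 8, "slide": [1.5, -3.5, 2], "roll": 0}])

```text
time_s: 28.8
tool_pos: [0.5095, -0.2225, 0.0506]
tcp_rot: [[-0.301, 0.951, 0.072], [0.953, 0.301, 0.005], [-0.016, 0.07, -0.997]]
wrist_force: [6.8, 2.4, 5.1]
grip_width: 0.292
```

```bash
python3 tst.py
```

```text
28.8 tester x,y,z -40.4 -2.8 50.6 yaw 107.52 tilt x,y 0.0699 -0.0162 F 7.2 0.3 5.1 w 24.9
```

>>> jog_arm(plan=[{"jaw": 8, "slide": [1.5, -3.5, 2.5], "roll": 0}])

```text
time_s: 28.88
tool_pos: [0.5088, -0.2229, 0.0497]
tcp_rot: [[-0.302, 0.95, 0.078], [0.953, 0.302, 0.004], [-0.02, 0.075, -0.997]]
wrist_force: [6.7, 3.7, 5.1]
grip_width: 0.293
```

```bash
python3 tst.py
```

```text
28.8833 tester x,y,z -41.1 -3.0 49.7 yaw 107.57 tilt x,y 0.0754 -0.0196 F 7.5 1.5 5.1 w 25.0
```

>>> jog_arm(plan=[{"jaw": 8, "slide": [2, -2.4, 3.5], "roll": 0.2}, {"jaw": 8, "slide": [2, -2.4, 3.5], "roll": 0}])

```text
time_s: 29.05
tool_pos: [0.5099, -0.2228, 0.0466]
tcp_rot: [[-0.299, 0.95, 0.092], [0.954, 0.301, -0.001], [-0.028, 0.087, -0.996]]
wrist_force: [7.3, 2.5, 5.6]
grip_width: 0.293
```

```bash
python3 tst.py
```

```text
29.05 tester x,y,z -40.0 -3.2 46.6 yaw 107.42 tilt x,y 0.0873 -0.028 F 7.7 0.2 5.6 w 25.0
```

```bash
python3 shot.py w24;python3 tst.py;python3 - <<'E'
import cv2
a=cv2.imread('pics/w24.png');cv2.imwrite('pics/c18.png',cv2.resize(a[90:360,180:370],None,fx=3,fy=2.2,interpolation=cv2.INTER_CUBIC))
from bench import bot
p=bot.get_image("scene");cv2.imwrite('pics/s24.png',cv2.resize(p["pixels"][120:200,190:290,::-1],None,fx=7,fy=7,interpolation=cv2.INTER_CUBIC))
E
```

```text
29.05 [ 0.5099 -0.2228  0.0466] yaw 107.42 [7.32 2.47 5.64] 0.29272318851952717 [-33.6  18.  -21.3  46.3   2.9 -50.9]
29.1 tester x,y,z -40.2 -3.0 46.3 yaw 107.44 tilt x,y 0.0873 -0.028 F 8.3 -0.9 3.7 w 24.9
```

View pics/c18.png

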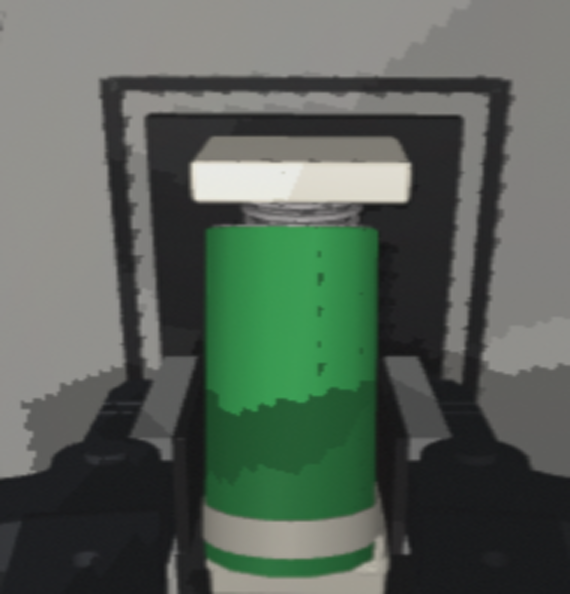

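View pics/s24.png

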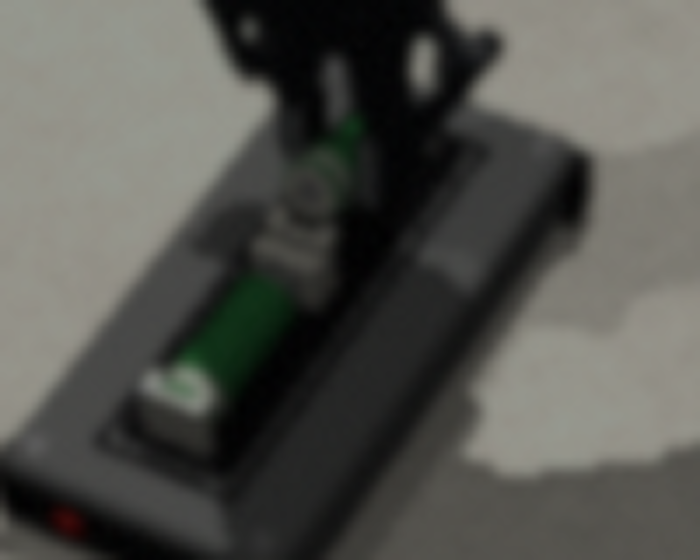

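```bash
python3 - <<'E'
from h import *
import pickle
an=np.radians(17.35);u=np.array([np.cos(an),np.sin(an)]);v=np.array([-u[1],u[0]])
for n,rb,rf,cb,cf in (('w24',181.8,193.2,280.5,277),):
    s,p=pickle.load(open(n+'.pkl','rb'));T=cam_pose(p,s);K,d=p["camera_matrix"],p["dist"]
    def tc(uv,z):
        P=back(K,d,T,[uv],z)[0][:2];r=(P-[.5472,-.2078])*1e3;return (r@u).round(1),(r@v).round(1)
    for dl in (.003,.004):
      print(dl,"block front",tc((cb,rb),.072+dl))
      for zt in (.079,.0815,.084): print(" flat top",zt,tc((cf,rf),zt))
E
```

```text
0.003 block front (np.float64(-86.4), np.float64(0.6))
 flat top 0.079 (np.float64(-82.7), np.float64(-0.7))
 flat top 0.0815 (np.float64(-83.5), np.float64(-0.7))
 flat top 0.084 (np.float64(-84.3), np.float64(-0.6))
0.004 block front (np.float64(-86.7), np.float64(0.6))
 flat top 0.079 (np.float64(-82.7), np.float64(-0.7))
 flat top 0.0815 (np.float64(-83.5), np.float64(-0.7))
 flat top 0.084 (np.float64(-84.3), np.float64(-0.6))
```

>>> jog_arm(plan=[{"jaw": 8, "slide": [1.5, -2, 3.5], "roll": 0}, {"jaw": 8, "slide": [1.5, -1.8, 3.5], "roll": 0}])

```text
time_s: 29.32
tool_pos: [0.5117, -0.2231, 0.0433]
tcp_rot: [[-0.3, 0.948, 0.104], [0.953, 0.303, -0.005], [-0.036, 0.097, -0.995]]
wrist_force: [3.3, 1.6, 6.2]
grip_width: 0.294
```

```bash
python3 tst.py
```

```text
29.3167 tester x,y,z -38.4 -4.0 43.3 yaw 107.49 tilt x,y 0.0974 -0.0357 F 3.6 0.5 6.2 w 25.1
```

>>> jog_arm(plan=[{"jaw": 8, "slide": [1.5, -2, 3.5], "roll": 0}, {"jaw": 8, "slide": [1.5, -2, 3.5], "roll": 0}])

```text
time_s: 29.48
tool_pos: [0.5128, -0.2233, 0.0402]
tcp_rot: [[-0.301, 0.947, 0.115], [0.953, 0.304, -0.009], [-0.043, 0.107, -0.993]]
wrist_force: [4.0, 3.7, 10.6]
grip_width: 0.296
```

```bash
python3 tst.py; python3 shot.py w25;python3 - <<'E'
import cv2
a=cv2.imread('pics/w25.png');cv2.imwrite('pics/c19.png',cv2.resize(a[90:360,180:370],None,fx=3,fy=2.2,interpolation=cv2.INTER_CUBIC))
E
```

```text
29.4833 tester x,y,z -37.4 -4.5 40.2 yaw 107.54 tilt x,y 0.1068 -0.0428 F 4.9 2.4 10.6 w 25.3
29.4833 [ 0.5128 -0.2233  0.0402] yaw 107.54 [ 4.    3.73 10.56] 0.2963613426505623 [-33.6  17.6 -23.   43.5   3.2 -51.2]
```

View pics/c19.png

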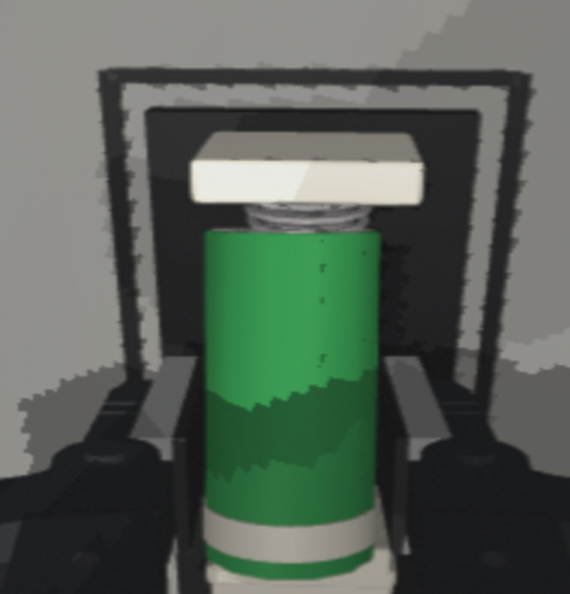

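>>> jog_arm(plan=[{"jaw": 8, "slide": [3, -1.5, 4], "roll": 0.2}, {"jaw": 8, "slide": [3, -1.5, 4], "roll": 0}])

```text
time_s: 29.7
tool_pos: [0.5142, -0.2225, 0.0367]
tcp_rot: [[-0.297, 0.947, 0.126], [0.953, 0.301, -0.018], [-0.055, 0.115, -0.992]]
wrist_force: [1.4, -0.5, 12.7]
grip_width: 0.289
```

```bash
python3 tst.py
```

```text
29.7 tester x,y,z -35.9 -4.2 36.7 yaw 107.3 tilt x,y 0.1149 -0.0542 F 1.2 -0.9 12.7 w 24.7
```

```bash
python3 shot.py w26; python3 tst.py;python3 - <<'E'
import cv2
a=cv2.imread('pics/w26.png');cv2.imwrite('pics/c20.png',cv2.resize(a[150:370,190:370],None,fx=4,fy=2.7,interpolation=cv2.INTER_CUBIC))
E
```

```text
29.7 [ 0.5142 -0.2225  0.0367] yaw 107.3 [ 1.42 -0.47 12.74] 0.2887554393243776 [-33.4  17.4 -24.1  41.9   3.1 -50.7]
29.75 tester x,y,z -35.9 -4.0 36.4 yaw 107.31 tilt x,y 0.115 -0.0543 F 3.8 -2.6 6.2 w 25.4
```

View pics/c20.png

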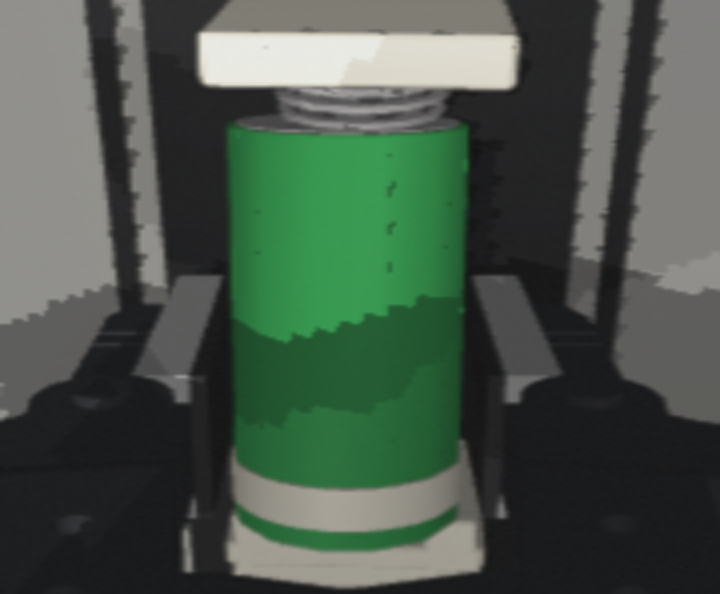

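```bash
python3 -c "
from fit import *
fit('w26',[199.3,191.9,353.7])
from fit2 import *
fit2('w26',199.3,197,353.7,59.5,56.5)"|grep w26
```

```text
w26 c y,z mm -4.500246489867462 -33.52861388000329 tilt tool 6.382310607353245 world 12.961094484477924 0.0
w26 c y,z mm -3.311175345302384 -31.80117040349769 tilt tool 8.76469455231286 world 15.339710803211425 res [ 0.1 -0.3  0.2 -0.2 -0.4]
```

>>> jog_arm(plan=[{"jaw": 45, "slide": [0, 0, 0], "roll": 0}, {"jaw": 45, "slide": [0, 0, 0], "roll": 0}, {"jaw": 45, "slide": [0, 0, 0], "roll": 0}])

```text
time_s: 30.0
tool_pos: [0.5127, -0.2235, 0.0372]
tcp_rot: [[-0.296, 0.947, 0.124], [0.953, 0.301, -0.021], [-0.057, 0.112, -0.992]]
wrist_force: [-0.4, -0.3, -0.1]
grip_width: 0.525
```

```bash
python3 tst.py; python3 shot.py w27
```

```text
30.0 tester x,y,z -37.6 -4.7 37.2 yaw 107.26 tilt x,y 0.1125 -0.0571 F -0.4 -0.1 -0.1 w 44.8
30.0 [ 0.5127 -0.2235  0.0372] yaw 107.26 [-0.39 -0.25 -0.09] 0.5250318940791717 [-33.5  17.2 -24.2  41.9   2.9 -50.8]
```

View pics/w27.png

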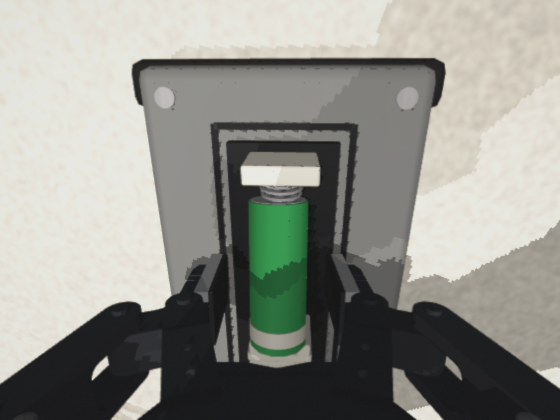

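>>> jog_arm(plan=[{"jaw": 45, "slide": [0, 0, -5], "roll": 0}, {"jaw": 45, "slide": [0, 0, -12], "roll": 0}, {"jaw": 45, "slide": [0, 0, -15], "roll": 0}, {"jaw": 45, "slide": [0, 0, -15], "roll": 0}, {"jaw": 45, "slide": [0, 0, -5], "roll": 0}, {"jaw": 45, "slide": [0, 0, 0], "roll": 0}, {"jaw": 45, "slide": [0, 0, 0], "roll": 0}])

```text
time_s: 30.63
tool_pos: [0.5011, -0.2208, 0.0879]
tcp_rot: [[-0.295, 0.949, 0.114], [0.954, 0.299, -0.017], [-0.05, 0.104, -0.993]]
wrist_force: [0.2, -0.2, -0.1]
grip_width: 0.523
```

```bash
python3 tst.py; python3 shot.py w28
```

```text
30.6333 tester x,y,z -47.9 1.4 87.9 yaw 107.21 tilt x,y 0.1039 -0.0499 F 0.1 -0.3 -0.1 w 44.7
30.6333 [ 0.5011 -0.2208  0.0879] yaw 107.21 [ 0.22 -0.24 -0.09] 0.5234031699807479 [-33.9  13.6 -21.   49.4   2.9 -51.1]
```

View pics/w28.png

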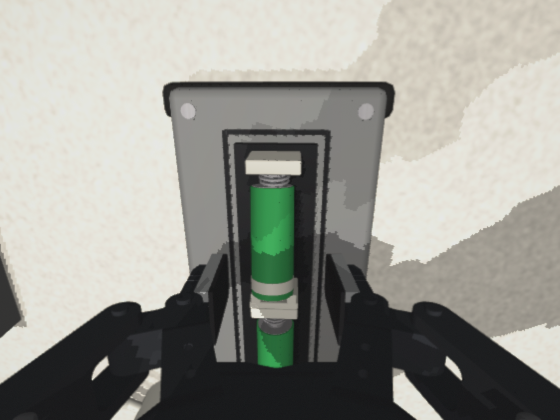

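>>> jog_arm(plan=[{"jaw": 0, "slide": [-1, 8, 0], "roll": 0}, {"jaw": 0, "slide": [-1, 9, 0], "roll": 0}, {"jaw": 0, "slide": [-1, 6, 0], "roll": 0}, {"jaw": 0, "slide": [0, 0, 0], "roll": 0}, {"jaw": 0, "slide": [0, 0, 0], "roll": 0}])

```text
time_s: 31.1
tool_pos: [0.5253, -0.2153, 0.0872]
tcp_rot: [[-0.296, 0.949, 0.11], [0.954, 0.299, -0.014], [-0.046, 0.101, -0.994]]
wrist_force: [-0.2, 0.4, -0.5]
grip_width: -0.003
```

```bash
python3 tst.py
```

```text
31.1 tester x,y,z -23.2 -0.6 87.2 yaw 107.23 tilt x,y 0.101 -0.0463 F -0.1 0.4 -0.5 w -0.2
```

>>> jog_arm(plan=[{"jaw": 0, "slide": [-0.8, -3, 2], "roll": 0}, {"jaw": 0, "slide": [0, -0.5, 5], "roll": 0}, {"jaw": 0, "slide": [0, 0, 5], "roll": 0}, {"jaw": 0, "slide": [0, 0, 3], "roll": 0}, {"jaw": 0, "slide": [0, 0, 1], "roll": 0}])

```text
time_s: 31.52
tool_pos: [0.5232, -0.217, 0.0685]
tcp_rot: [[-0.296, 0.949, 0.109], [0.954, 0.299, -0.013], [-0.045, 0.1, -0.994]]
wrist_force: [-0.0, 0.8, -0.1]
grip_width: -0.001
```

```bash
python3 tst.py; python3 shot.py w29
```

```text
31.5167 tester x,y,z -25.6 -1.7 68.5 yaw 107.25 tilt x,y 0.0997 -0.0451 F 0.2 0.7 -0.1 w -0.1
31.5167 [ 0.5232 -0.217   0.0685] yaw 107.25 [-0.01  0.75 -0.09] -0.0006078112516171467 [-32.2  16.8 -19.6  47.9   2.7 -49.4]
```

View pics/w29.png

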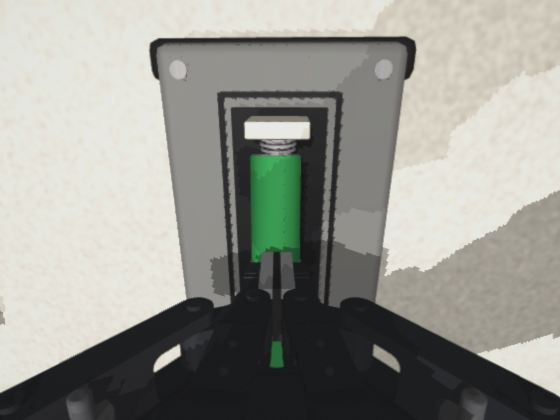

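Fingers are centred over the cell. Press gently down.

>>> jog_arm(plan=[{"jaw": 0, "slide": [0, 0, 1.5], "roll": 0}, {"jaw": 0, "slide": [0, 0, 1.5], "roll": 0}, {"jaw": 0, "slide": [0, 0, 1.5], "roll": 0}])

```text
time_s: 31.82
tool_pos: [0.5234, -0.2172, 0.0636]
tcp_rot: [[-0.296, 0.949, 0.108], [0.954, 0.299, -0.013], [-0.045, 0.099, -0.994]]
wrist_force: [-0.8, -0.4, 0.2]
grip_width: 0.004
```

>>> jog_arm(plan=[{"jaw": 0, "slide": [0, 0, 1.5], "roll": 0}, {"jaw": 0, "slide": [0, 0, 1.5], "roll": 0}, {"jaw": 0, "slide": [0, 0, 1.5], "roll": 0}])

```text
time_s: 32.07
tool_pos: [0.525, -0.2177, 0.0601]
tcp_rot: [[-0.296, 0.949, 0.111], [0.954, 0.299, -0.014], [-0.047, 0.101, -0.994]]
wrist_force: [-0.2, 0.3, 3.6]
grip_width: -0.0
```

>>> jog_arm(plan=[{"jaw": 0, "slide": [0, 0, 1.5], "roll": 0}, {"jaw": 0, "slide": [0, 0, 1.5], "roll": 0}])

```text
time_s: 32.23
tool_pos: [0.526, -0.2181, 0.0577]
tcp_rot: [[-0.296, 0.949, 0.112], [0.954, 0.299, -0.015], [-0.048, 0.103, -0.994]]
wrist_force: [-0.0, 0.8, 4.4]
grip_width: -0.004
```

```bash
python3 tst.py
```

```text
32.2333 tester x,y,z -23.3 -3.5 57.7 yaw 107.23 tilt x,y 0.1026 -0.048 F 0.2 0.8 4.4 w -0.4
```

>>> jog_arm(plan=[{"jaw": 0, "slide": [0.3, -0.5, 1.5], "roll": 0}, {"jaw": 0, "slide": [0.3, -0.5, 1.5], "roll": 0}])

```text
time_s: 32.4
tool_pos: [0.5268, -0.2184, 0.0557]
tcp_rot: [[-0.296, 0.948, 0.115], [0.954, 0.3, -0.016], [-0.05, 0.105, -0.993]]
wrist_force: [-1.0, 2.3, 9.9]
grip_width: 0.001
```

```bash
python3 tst.py;python3 shot.py w30
```

```text
32.4 tester x,y,z -22.7 -4.0 55.7 yaw 107.24 tilt x,y 0.1054 -0.05 F -0.3 2.5 9.9 w 0.1
32.4 [ 0.5268 -0.2184  0.0557] yaw 107.24 [-1.    2.3   9.86] 0.001128757889937249 [-32.2  17.6 -20.6  45.7   2.7 -49.4]
```

View pics/w30.png

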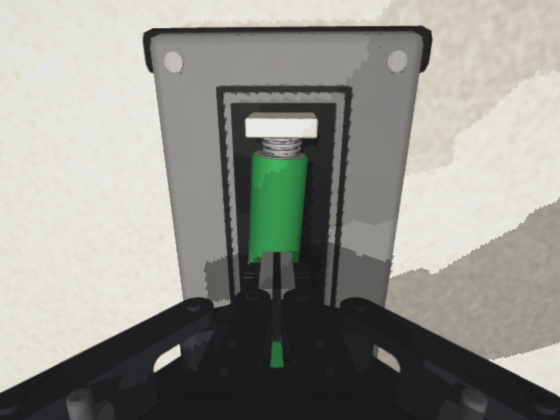

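>>> jog_arm(plan=[{"jaw": 0, "slide": [0, 0, -6], "roll": 0}, {"jaw": 0, "slide": [0, -8, -12], "roll": 0}, {"jaw": 0, "slide": [1, -12, -14], "roll": 0}, {"jaw": 0, "slide": [1, -12, -10], "roll": 0}, {"jaw": 0, "slide": [0, 0, 0], "roll": 0}, {"jaw": 0, "slide": [0, 0, 0], "roll": 0}])

```text
time_s: 32.95
tool_pos: [0.4864, -0.2249, 0.0955]
tcp_rot: [[-0.297, 0.948, 0.111], [0.954, 0.3, -0.015], [-0.047, 0.102, -0.994]]
wrist_force: [0.3, -0.1, 0.1]
grip_width: -0.003
```

```bash
python3 tst.py;python3 shot.py w31; python3 - <<'E'
import cv2
a=cv2.imread('pics/w31.png');cv2.imwrite('pics/c21.png',cv2.resize(a[110:360,180:370],None,fx=4,fy=2.4,interpolation=cv2.INTER_CUBIC))
from bench import bot
for n,(r0,r1,c0,c1) in {"scene":(110,200,180,290),"top":(170,300,300,420)}.items():
    p=bot.get_image(n);cv2.imwrite(f'pics/{n}31.png',cv2.resize(p["pixels"][r0:r1,c0:c1,::-1],None,fx=5,fy=4.5,interpolation=cv2.INTER_CUBIC))
E
```

```text
32.95 tester x,y,z -63.2 1.8 95.5 yaw 107.29 tilt x,y 0.1016 -0.0472 F 0.3 -0.2 0.1 w -0.3
32.95 [ 0.4864 -0.2249  0.0955] yaw 107.29 [ 0.31 -0.09  0.09] -0.003034143938981114 [-35.2  12.2 -21.6  50.4   3.  -52.5]
```

View pics/c21.png

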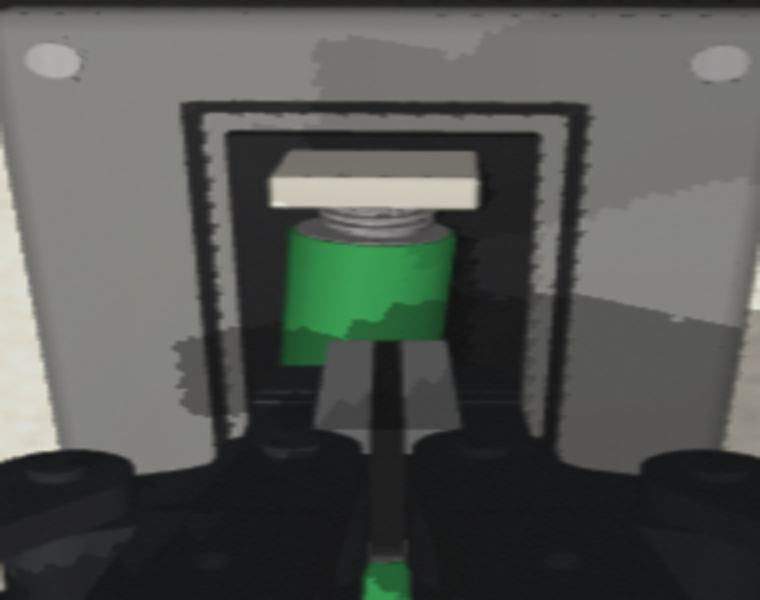

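View pics/scene31.png

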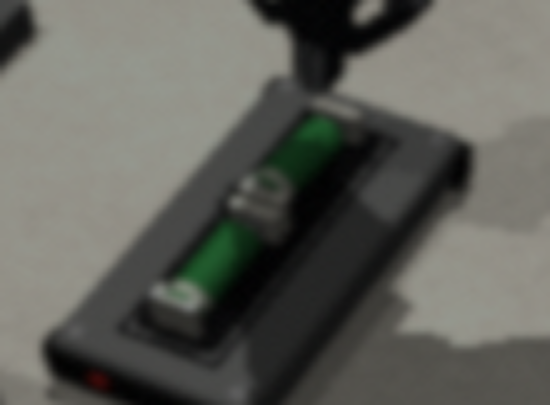

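View pics/top31.png

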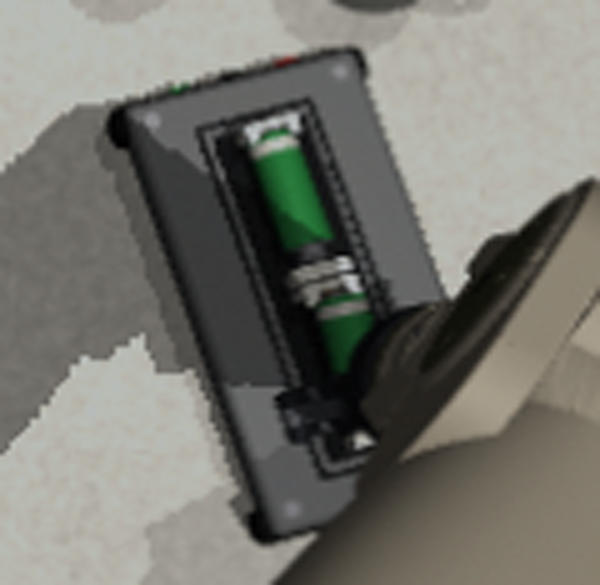

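>>> jog_arm(plan=[{"jaw": 0, "slide": [0, 6, -12], "roll": 0}, {"jaw": 0, "slide": [0, 18, -18], "roll": 0}, {"jaw": 0, "slide": [0, 25, -18], "roll": 0}, {"jaw": 0, "slide": [0, 25, -12], "roll": 0}, {"jaw": 0, "slide": [0, 15, 0], "roll": 0}, {"jaw": 0, "slide": [0, 5, 0], "roll": 0}, {"jaw": 0, "slide": [0, 0, 0], "roll": 0}])

```text
time_s: 33.68
tool_pos: [0.5719, -0.1918, 0.1605]
tcp_rot: [[-0.298, 0.949, 0.103], [0.954, 0.301, -0.009], [-0.039, 0.095, -0.995]]
wrist_force: [-0.2, -0.4, 0.3]
grip_width: 0.002
```

```bash
python3 tst.py;python3 shot.py w32; python3 - <<'E'
import cv2
a=cv2.imread('pics/w32.png');cv2.imwrite('pics/c22.png',cv2.resize(a[60:260,190:370],None,fx=4,fy=3,interpolation=cv2.INTER_CUBIC))
E
```

```text
33.6833 tester x,y,z 28.4 7.9 160.5 yaw 107.38 tilt x,y 0.0955 -0.0388 F -0.3 -0.3 0.3 w 0.1
33.6833 [ 0.5719 -0.1918  0.1605] yaw 107.38 [-0.22 -0.36  0.3 ] 0.0015644543113544412 [-27.4  17.1  -5.4  62.    2.3 -44.8]
```

View pics/c22.png

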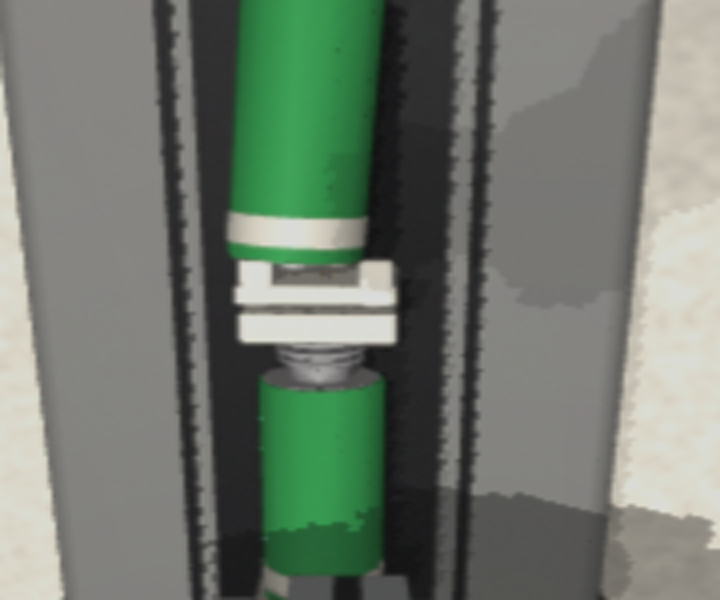

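```bash
python3 - <<'E'
from h import *
import pickle
an=np.radians(17.35);u=np.array([np.cos(an),np.sin(an)]);v=np.array([-u[1],u[0]])
s,p=pickle.load(open('w32.pkl','rb'));T=cam_pose(p,s);K,d=p["camera_matrix"],p["dist"]
def tc(x,y,z):
    P=back(K,d,T,[(190+x/4,60+y/3)],z)[0][:2];r=(P-[.5472,-.2078])*1e3;return (r@u).round(1),(r@v).round(1)
z=.0797
print("lip tips L,R",tc(240,263,z),tc(395,263,z),"wall",tc(236,302,z),tc(396,302,z))
z=.068
print("cell end",tc(230,250,z),tc(365,250,z),"at y=100",tc(237,100,z),tc(376,100,z), "y=10",tc(242,10,z),tc(382,10,z))
print("button front top",tc(297,263,.078))
E
```

```text
lip tips L,R (np.float64(-11.7), np.float64(-13.1)) (np.float64(-11.9), np.float64(15.2)) wall (np.float64(-2.1), np.float64(-14.1)) (np.float64(-2.3), np.float64(15.6))
cell end (np.float64(-12.8), np.float64(-16.3)) (np.float64(-13.0), np.float64(9.5)) at y=100 (np.float64(-48.9), np.float64(-13.9)) (np.float64(-48.9), np.float64(11.3)) y=10 (np.float64(-68.9), np.float64(-12.4)) (np.float64(-68.8), np.float64(12.2))
button front top (np.float64(-11.5), np.float64(-2.8))
```

>>> jog_arm(plan=[{"jaw": 46, "slide": [-1, -12, 5], "roll": 0}, {"jaw": 46, "slide": [-2, -20, 12], "roll": 0}, {"jaw": 46, "slide": [-2, -20, 15], "roll": 0}, {"jaw": 46, "slide": [0, -14, 15], "roll": 0}, {"jaw": 46, "slide": [0, -5, 12], "roll": 0}, {"jaw": 46, "slide": [0, 0, 5], "roll": 0}, {"jaw": 46, "slide": [0, 0, 0], "roll": 0}, {"jaw": 46, "slide": [0, 0, 0], "roll": 0}])

```text
time_s: 34.4
tool_pos: [0.4996, -0.2174, 0.0806]
tcp_rot: [[-0.296, 0.951, 0.09], [0.955, 0.298, -0.002], [-0.029, 0.085, -0.996]]
wrist_force: [-0.3, 0.3, 0.4]
grip_width: 0.537
```

```bash
python3 tst.py;python3 shot.py w33
```

```text
34.4 tester x,y,z -48.2 5.1 80.6 yaw 107.25 tilt x,y 0.0849 -0.029 F -0.2 0.4 0.4 w 45.9
34.4 [ 0.4996 -0.2174  0.0806] yaw 107.25 [-0.25  0.29  0.42] 0.5372166712645229 [-33.6  15.  -20.1  50.6   2.7 -50.8]
```

View pics/w33.png

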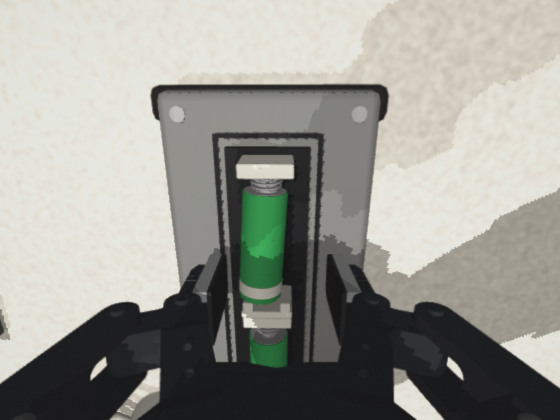

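>>> jog_arm(plan=[{"jaw": 46, "slide": [-3, 6, 2], "roll": 0}, {"jaw": 46, "slide": [-2.6, 7, 6], "roll": 0}, {"jaw": 46, "slide": [0, 0, 8], "roll": 0}, {"jaw": 46, "slide": [0, 0, 8], "roll": 0}, {"jaw": 46, "slide": [0, 0, 5], "roll": 0}, {"jaw": 46, "slide": [0, 0, 2], "roll": 0}, {"jaw": 46, "slide": [0, 0, 0], "roll": 0}])

```text
time_s: 35.03
tool_pos: [0.5229, -0.2197, 0.0506]
tcp_rot: [[-0.299, 0.949, 0.095], [0.954, 0.301, -0.005], [-0.034, 0.089, -0.995]]
wrist_force: [0.4, 0.6, -0.3]
grip_width: 0.537
```

```bash
python3 tst.py;python3 shot.py w34
```

```text
35.0333 tester x,y,z -26.8 -4.1 50.6 yaw 107.41 tilt x,y 0.0892 -0.0335 F 0.6 0.5 -0.3 w 45.9
35.0333 [ 0.5229 -0.2197  0.0506] yaw 107.41 [ 0.4   0.64 -0.3 ] 0.5371301552524189 [-32.4  18.6 -19.8  46.8   2.7 -49.8]
```

View pics/w34.png

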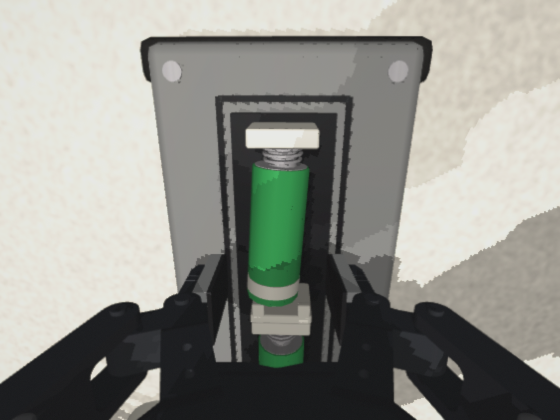

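>>> jog_arm(plan=[{"jaw": 46, "slide": [1.5, -3, 1], "roll": 0}, {"jaw": 46, "slide": [1, -2, 4], "roll": 0}, {"jaw": 46, "slide": [0, -0.5, 4], "roll": 0}, {"jaw": 46, "slide": [0, 0, 2], "roll": 0}, {"jaw": 46, "slide": [0, 0, 0], "roll": 0}])

```text
time_s: 35.5
tool_pos: [0.5169, -0.219, 0.0387]
tcp_rot: [[-0.299, 0.95, 0.095], [0.954, 0.301, -0.006], [-0.034, 0.089, -0.995]]
wrist_force: [0.6, -0.8, -0.3]
grip_width: 0.535
```

```bash
python3 tst.py
```

```text
35.5 tester x,y,z -32.2 -1.7 38.7 yaw 107.39 tilt x,y 0.0894 -0.0338 F 0.4 -1.0 -0.3 w 45.7
```

>>> jog_arm(plan=[{"jaw": 46, "slide": [0, 0, 1.5], "roll": 0}, {"jaw": 26, "slide": [0, 0, 0], "roll": 0}, {"jaw": 26, "slide": [0, 0, 0], "roll": 0}, {"jaw": 26, "slide": [0, 0, 0], "roll": 0}, {"jaw": 26, "slide": [0, 0, 0], "roll": 0}], grip_force=20)

```text
time_s: 35.92
tool_pos: [0.5174, -0.2196, 0.0376]
tcp_rot: [[-0.298, 0.95, 0.096], [0.954, 0.3, -0.007], [-0.035, 0.09, -0.995]]
wrist_force: [0.1, 0.7, 1.2]
grip_width: 0.305
```

```bash
python3 tst.py;python3 shot.py w35;python3 - <<'E'
import cv2
a=cv2.imread('pics/w35.png');cv2.imwrite('pics/c23.png',cv2.resize(a[90:370,190:370],None,fx=4,fy=2.1,interpolation=cv2.INTER_CUBIC))
E
```

```text
35.9167 tester x,y,z -32.0 -2.4 37.6 yaw 107.36 tilt x,y 0.0898 -0.035 F 0.3 0.7 1.2 w 26.0
35.9167 [ 0.5174 -0.2196  0.0376] yaw 107.36 [0.09 0.71 1.17] 0.30481706833676614 [-32.7  18.8 -21.7  44.7   2.7 -50.1]
```

View pics/c23.png

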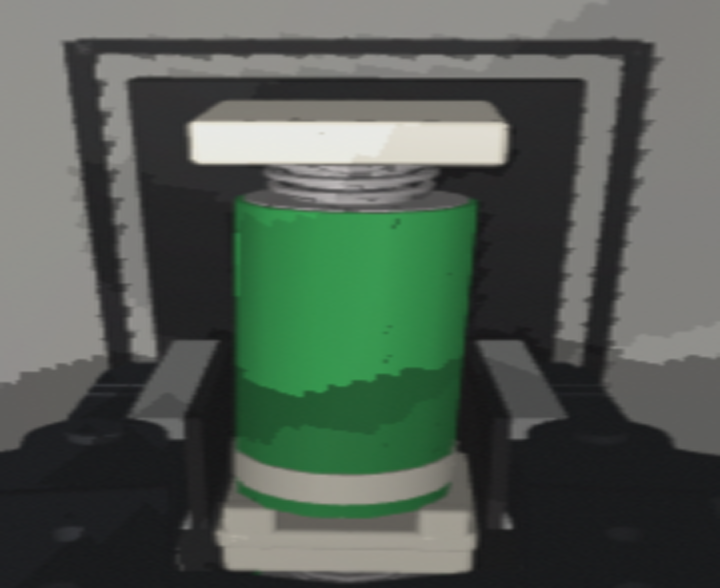

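```bash
python3 -c "
from fit import *
fit('w35',[190,181.4,335.2])"
```

```text
w35 c y,z mm -7.469811874319831 -25.743323665044716 tilt tool 3.259575880745102 world 8.407944093093692 2.0194839173657902e-27
```

>>> jog_arm(plan=[{"jaw": 8, "slide": [0, 0, 0], "roll": 0}, {"jaw": 8, "slide": [0.3, -0.5, 2], "roll": 0}, {"jaw": 8, "slide": [0.6, -0.8, 2.5], "roll": 0}], grip_force=20)

```text
time_s: 36.22
tool_pos: [0.5185, -0.2195, 0.0343]
tcp_rot: [[-0.299, 0.949, 0.101], [0.954, 0.301, -0.007], [-0.037, 0.094, -0.995]]
wrist_force: [3.4, 2.0, 3.9]
grip_width: 0.293
```

```bash
python3 tst.py
```

```text
36.2167 tester x,y,z -30.9 -2.6 34.3 yaw 107.39 tilt x,y 0.094 -0.0368 F 3.8 0.9 3.9 w 25.0
```

```bash
python3 tst.py;python3 shot.py w36;python3 tst.py;python3 - <<'E'
import cv2
a=cv2.imread('pics/w36.png');cv2.imwrite('pics/c24.png',cv2.resize(a[90:370,190:370],None,fx=4,fy=2.1,interpolation=cv2.INTER_CUBIC))
E
```

```text
36.2167 tester x,y,z -30.9 -2.6 34.3 yaw 107.39 tilt x,y 0.094 -0.0368 F 3.8 0.9 3.9 w 25.0
36.2167 [ 0.5185 -0.2195  0.0343] yaw 107.39 [3.37 2.04 3.91] 0.29257059055562495 [-32.7  18.9 -22.1  44.    2.8 -50.1]
36.2667 tester x,y,z -30.9 -2.6 34.1 yaw 107.4 tilt x,y 0.094 -0.0369 F 2.8 1.1 6.7 w 24.9
```

View pics/c24.png

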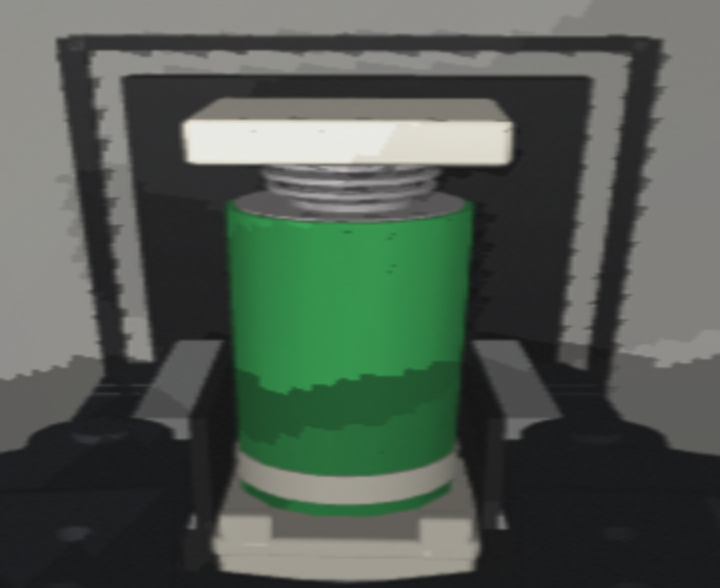

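```bash
python3 -c "
from fit import *
fit('w36',[194.8,180.5,333.8])"
```

```text
w36 c y,z mm -7.284176442591148 -25.798791081549425 tilt tool -1.799858686497218 world 3.5876604381154937 2.0194839173657902e-27
```

>>> jog_arm(plan=[{"jaw": 42, "slide": [0, 0, 0], "roll": 0}, {"jaw": 42, "slide": [0, 0, 0], "roll": 0}, {"jaw": 42, "slide": [0, 0, -4], "roll": 0}, {"jaw": 42, "slide": [0, 0, -10], "roll": 0}, {"jaw": 42, "slide": [0, 0, -12], "roll": 0}, {"jaw": 42, "slide": [0, 0, -8], "roll": 0}, {"jaw": 0, "slide": [0, 5, -1], "roll": 0}, {"jaw": 0, "slide": [0, 4, 0], "roll": 0}, {"jaw": 0, "slide": [0, 0, 0], "roll": 0}, {"jaw": 0, "slide": [0, 0, 0], "roll": 0}])

```text
time_s: 37.1
tool_pos: [0.522, -0.216, 0.0718]
tcp_rot: [[-0.298, 0.95, 0.097], [0.954, 0.3, -0.007], [-0.036, 0.09, -0.995]]
wrist_force: [0.3, 1.3, 0.7]
grip_width: -0.001
```

```bash
python3 tst.py;python3 shot.py w37
```

```text
37.1 tester x,y,z -26.5 -0.3 71.8 yaw 107.37 tilt x,y 0.0902 -0.0358 F 0.6 1.1 0.7 w -0.1
37.1 [ 0.522  -0.216   0.0718] yaw 107.37 [0.27 1.28 0.67] -0.0011990845281420906 [-32.1  17.1 -18.7  49.4   2.6 -49.5]
```

View pics/w37.png

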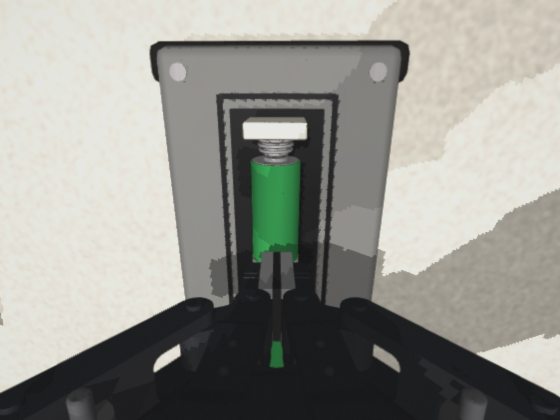

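>>> jog_arm(plan=[{"jaw": 0, "slide": [-1, -1, 3], "roll": 0}, {"jaw": 0, "slide": [0, 0, 4], "roll": 0}, {"jaw": 0, "slide": [0, 0, 3], "roll": 0}, {"jaw": 0, "slide": [0, 0, 1], "roll": 0}, {"jaw": 0, "slide": [0, 0, 0], "roll": 0}])

```text
time_s: 37.57
tool_pos: [0.5211, -0.2166, 0.0574]
tcp_rot: [[-0.298, 0.95, 0.094], [0.954, 0.3, -0.005], [-0.033, 0.088, -0.996]]
wrist_force: [1.0, 0.5, 0.5]
grip_width: -0.003
```

```bash
python3 tst.py
```

```text
37.5667 tester x,y,z -27.5 -0.7 57.4 yaw 107.38 tilt x,y 0.0877 -0.033 F 1.1 0.2 0.5 w -0.3
```

>>> jog_arm(plan=[{"jaw": 0, "slide": [0.1, -0.2, 1.2], "roll": 0}, {"jaw": 0, "slide": [0.1, -0.2, 1.2], "roll": 0}])

```text
time_s: 37.73
tool_pos: [0.5206, -0.2165, 0.0544]
tcp_rot: [[-0.298, 0.95, 0.093], [0.954, 0.3, -0.005], [-0.033, 0.087, -0.996]]
wrist_force: [-0.1, -0.7, -0.6]
grip_width: -0.002
```

```bash
python3 tst.py
```

```text
37.7333 tester x,y,z -28.0 -0.4 54.4 yaw 107.37 tilt x,y 0.0872 -0.0324 F -0.3 -0.6 -0.6 w -0.2
```

>>> jog_arm(plan=[{"jaw": 0, "slide": [-0.3, 0.3, 1], "roll": 0}, {"jaw": 0, "slide": [-0.3, 0.3, 1], "roll": 0}])

```text
time_s: 37.9
tool_pos: [0.521, -0.2171, 0.0531]
tcp_rot: [[-0.298, 0.95, 0.092], [0.954, 0.3, -0.006], [-0.033, 0.086, -0.996]]
wrist_force: [-6.7, 1.6, 13.9]
grip_width: -0.0
```

```bash
python3 tst.py
```

```text
37.9 tester x,y,z -27.8 -1.0 53.1 yaw 107.35 tilt x,y 0.0862 -0.0327 F -5.9 3.6 13.9 w -0.0
```

>>> jog_arm(plan=[{"jaw": 0, "slide": [0, 0, 1], "roll": 0}, {"jaw": 0, "slide": [0, 0, 1], "roll": 0}])

```text
time_s: 38.07
tool_pos: [0.521, -0.2175, 0.0533]
tcp_rot: [[-0.298, 0.95, 0.093], [0.954, 0.3, -0.007], [-0.034, 0.086, -0.996]]
wrist_force: [-3.3, 0.9, 7.8]
grip_width: -0.0
```

```bash
python3 tst.py
```

```text
38.0667 tester x,y,z -27.9 -1.4 53.3 yaw 107.33 tilt x,y 0.0863 -0.0343 F -2.9 1.8 7.8 w -0.0
```

>>> jog_arm(plan=[{"jaw": 0, "slide": [0, 0, -6], "roll": 0}, {"jaw": 0, "slide": [0, 0, -15], "roll": 0}, {"jaw": 0, "slide": [0, 8, -20], "roll": 0}, {"jaw": 0, "slide": [0, 18, -25], "roll": 0}, {"jaw": 0, "slide": [0, 20, -20], "roll": 0}, {"jaw": 0, "slide": [0, 12, -10], "roll": 0}, {"jaw": 0, "slide": [0, 0, 0], "roll": 0}, {"jaw": 0, "slide": [0, 0, 0], "roll": 0}])

```text
time_s: 38.73
tool_pos: [0.5678, -0.1986, 0.1598]
tcp_rot: [[-0.296, 0.951, 0.093], [0.954, 0.298, -0.007], [-0.034, 0.087, -0.996]]
wrist_force: [-0.9, -0.0, -0.2]
grip_width: -0.001
```

```bash
python3 tst.py;python3 shot.py w38; python3 - <<'E'
import cv2
a=cv2.imread('pics/w38.png');cv2.imwrite('pics/c25.png',cv2.resize(a[30:230,190:370],None,fx=4,fy=3,interpolation=cv2.INTER_CUBIC))
E
```

```text
38.7333 tester x,y,z 22.5 2.7 159.8 yaw 107.25 tilt x,y 0.0865 -0.0339 F -0.8 0.2 -0.2 w -0.1
38.7333 [ 0.5678 -0.1986  0.1598] yaw 107.25 [-0.87 -0.02 -0.23] -0.0007420682511719056 [-28.1  17.4  -5.   62.7   2.2 -45.3]
```

View pics/c25.png

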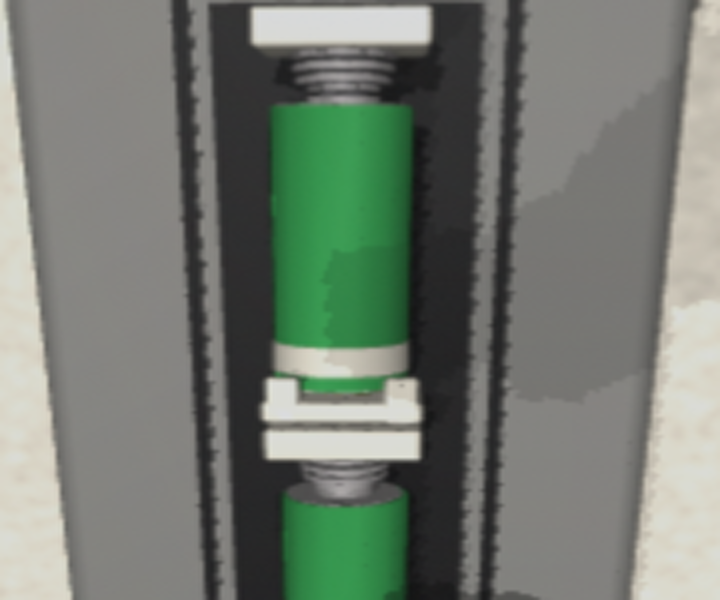

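```bash
python3 - <<'E'
from h import *
import pickle
an=np.radians(17.35);u=np.array([np.cos(an),np.sin(an)]);v=np.array([-u[1],u[0]])
s,p=pickle.load(open('w38.pkl','rb'));T=cam_pose(p,s);K,d=p["camera_matrix"],p["dist"]
def tc(x,y,z):
    P=back(K,d,T,[(190+x/4,30+y/3)],z)[0][:2];r=(P-[.5472,-.2078])*1e3;return (r@u).round(1),(r@v).round(1)
for D in (.003,.004):
    print("lip tips",tc(283,379,.0762+D),tc(403,379,.0762+D),"can front top",tc(342,392,.074+D),"flat top",tc(342,104,.074+D),"block front",tc(341,47,.072+D))
from bench import bot
p=bot.get_image("top");cv2.imwrite('pics/t38.png',cv2.resize(p["pixels"][165:305,170:420,::-1],None,fx=3.2,fy=3.2))
p=bot.get_image("scene");cv2.imwrite('pics/s38.png',cv2.resize(p["pixels"][60:420,100:500,::-1],None,fx=2,fy=1.6))
E
```

```text
lip tips (np.float64(-12.0), np.float64(-10.1)) (np.float64(-12.1), np.float64(12.1)) can front top (np.float64(-8.4), np.float64(0.7)) flat top (np.float64(-74.3), np.float64(1.0)) block front (np.float64(-86.1), np.float64(0.8))
lip tips (np.float64(-12.3), np.float64(-10.0)) (np.float64(-12.3), np.float64(12.1)) can front top (np.float64(-8.6), np.float64(0.8)) flat top (np.float64(-74.2), np.float64(1.0)) block front (np.float64(-86.0), np.float64(0.8))
```

View pics/s38.png

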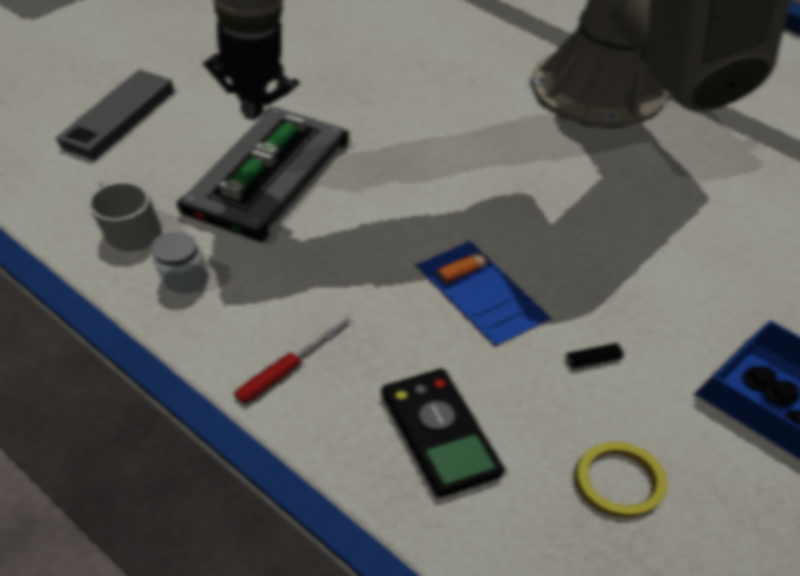

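```bash
python3 -c "
from bench import bot
print(bot.sign_off(), bot.read_state()['time_s'])"
```

```text
the job is handed in; nothing more can be done
the job is handed in; nothing more can be done
```

The fresh green cell is seated in the empty bay, level and under the lips. I handed the job in at about 39 s of the 62 s, with the gripper clear of everything.

**How it went**
- **Tilting the cell:** The tool can only point down, so I gripped the cell near the button end and tilted it by pressing it lightly on the case edge. I then reduced the tilt to about 16° against the top of the block behind the spring.
- **Seating it:** The flat end went against the spring first. I pushed it in about 10 mm, judged from force and picture, brought the button end down in front of the lips, and let go.
- **One mend:** The first press from above left the button end about 4 mm off to one side, outside the lips. I re-gripped the cell to centre it, lowered it to about 4°, released it and pressed again with closed fingers.

**Last checks**
- **Fit:** In the last wrist picture the can end lies about 3.7 mm under the lip tips (4 mm nominal). The flat end is about 12 mm from the spring block, as it should be.
- **Level and centred:** The can measures 65.8 mm in that picture, so it lies level, and it is centred in the bay.
- **Surroundings:** In the final scene picture I saw nothing else out of place.

**What did not go to plan**
- **Finger length:** The real fingertips sat about 25 mm behind the stated tool point. My first close therefore missed the cell, and finding the offset meant pressing on it with about 18 N.
- **Forces:** Presses on the cell during seating stayed below about 15 N as measured.
- **Spring travel:** I could not read it directly. One estimate from arm position briefly gave 11.0 mm, while force and picture gave about 10 mm, all under the 11.5 mm limit.
- **Tool lean:** The tool drifted to about 7° of lean while pushing on the spring.

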